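# Snap up the sprung stand and lay the rolling pin on it

## Task

Set up the rolling-pin display on the market stall: push the folded sprung stand up past its tipping point until it snaps against its upright stop. Then take the rolling pin from the sloping rest under the hanging rail and lay it level on the stand, a handle in each fork, without dropping it, and leave the other goods where they are.

Things in the scene. Friction and masses are not known exactly. Their poses are not given: they have to be found in the camera images.
- cradle: Fixed wooden plank (180 x 230 x 20 mm thick) carrying the sprung stand. Origin on the table right below the stand's hinge; x is the direction in which the stand is pushed up (roughly away from the robot), y runs along the hinge, z up. The plank reaches from x = -110 to +70 mm. Hinge axis 35 mm above the table.
- stand (a joint): Stand's hinge angle (rad): 0 = folded stop, leaning 55 degrees from vertical toward cradle -x; grows as it swings up; 1.05 = upright stop, 5 degrees past vertical. An over-centre spring drives it to a stop: it tips at 0.6 (push to about 0.8), then snaps on by itself. Starting it takes about 0.7 N m: 10 N square to the crossbar.
- crossbar (a point): Middle of the stand's round steel crossbar (16 mm diameter, 138 mm free length along cradle y), 70 mm from the hinge axis, swinging with the stand. It joins two wooden arms, 14 mm wide and 18 mm thick, at cradle y = -76 and +76 mm, each ending in an open V fork. Can be pushed from its robot side and from below.
- seat (a point): Point midway between the stand's two V forks, 128 mm from the hinge axis, where the pin's centre lies when its handles sit in both forks. Swings with the stand; its y runs from fork to fork. With the stand up it is 11 mm past the hinge (cradle +x), 163 mm above the table. Prongs: 14 mm wide along y, 70 degrees apart, reaching about 9 mm above the seat line, 40 mm open at the tips.
- pin_center (a point): Centre of the loose wooden rolling pin, half-way along, on its axis. Barrel 44 mm diameter x 110 mm long, handles 24 mm diameter, 200 mm long over all, about 0.3 kg. Its x runs along the pin to its upper end; at the start it slopes 25 degrees, the lower end toward the robot. Grip it across the barrel's middle.
- rest: Fixed sloping rest: base 190 x 340 x 18 mm, with two fixed V forks holding the pin's handles at a 25 degree slope (along the rest's x, rising toward +x, its centre 169 mm up), and posts at y = -160 and +160 mm carrying the hanging rail. Spoons hang from the rail at y = -138 and +138 mm. Origin on the table under the base's centre; z up.
- rail_mid (a point): Middle of the wooden hanging rail (16 mm diameter, along the rest's y, 315 mm above the table), right above the pin's middle, within 25 mm. It blocks a gripper coming straight down: reach under it from the robot's side, square to the sloping pin, and bring the pin out toward the robot. Posts 20 mm square carry its ends.
- jar_a: Bystander: honey jar with a brass lid, 68 mm across, 100 mm tall, standing beside or behind the cradle. Origin at the centre of its underside.
- jar_b: Bystander: honey jar like the other, beside or behind the cradle. Origin at the centre of its underside.
- jar_c: Bystander: honey jar like the others, at the far side of the table. Origin at the centre of its underside.
- bowl: Bystander: turned wooden bowl, 110 mm across, 50 mm high, on the plank of the sloping rest. Origin at the centre of its underside.
- cowbell: Bystander: brass cowbell, 72 mm across, 88 mm tall, standing near the left side. Origin at the centre of its underside.
- spatula: Bystander: wooden spatula 200 mm long, lying near the robot, along its own x. Origin at the centre of its underside.
- whetstone: Bystander: grey whetstone 60 x 160 x 25 mm, lying near the robot. Origin at the centre of its underside.
- pin: The rolling pin as a body; origin and axes are those of pin_center.
There are look-alikes about, which are no part of the job. What is shaped like the pin but green is not meant.

How it is judged:
On the way:
1. the stand has snapped to its upright stop (value of joint stand above 1 rad), for 0.2 s.
At the end, for the whole second after the job is handed in: The stand is at its upright stop (joint above 1.0 rad) and the rolling pin lies at rest on it, a handle in each fork: its centre within 20 mm of the seat point and its axis within 0.09 rad of the line between the forks (value of joint stand above 1 rad and distance between pin_center and seat below 0.02 m and angle between the x axis of pin_center and the y axis of seat, either way round below 0.09 rad and contact force between pin and cradle above 1 N and linear speed of pin below 0.03 m/s); the robot touches nothing.
It fails at once if one of the other goods is moved more than 30 mm (distance of any of jar_a, jar_b, jar_c, bowl, cowbell, spatula, whetstone from where it was at the start of the episode above 0.03 m).
It fails at once if the rolling pin is dropped: it moves faster than 0.7 m/s (a fall of about 25 mm) with no finger on it (contact force between pin and the fingers below 0.02 N and linear speed of pin above 0.7 m/s).
It also fails if it takes over 72 s, if anything falls off the work surface, if the arm or the gripper's body presses on something with over 40 N, if the wrist force passes 120 N, or if a joint passes its speed limit or range.

## Robot

A 6-joint arm with a two-finger parallel gripper is mounted at the origin on the work surface. World frame = base frame: x ahead of the robot, y to its left, z up, the work surface at z = 0. Lengths are in m, angles in rad, forces in N, time in s.
With the tool pointing down it reaches from about 0.25 to 0.775 m from the base axis. Payload 4 kg.
Tool frame: the origin (TCP) lies between the finger pads; the fingertips stand 11 mm ahead of it and the grasp point (between the pads) lies 8 mm behind it; z points along the fingers, y is the direction in which the jaws open and shut (so a half turn about z gives the same grasp; the last joint's range is limited). The gripper opens to 94 mm and grips with 3 to 60 N. Pads are 16 mm wide; open, the fingers measure 119 mm over their backs; the gripper's body (75 mm by 177 mm) begins 78 mm behind the grasp point.
Start: joints at [-1.368, 0.087, 1.371, -0, 1.684, -0.103], TCP at [0.166, -0.525, 0.186] pointing down, gripper open.
Joint ranges: [-3.1, 3.1], [-0.76, 2.03], [0.27, 2.55], [-1.08, 4.22], [0.17, 2.65], [-2.57, 2.57]. Speed limits (rad/s): [2.79, 2.79, 3.14, 3.14, 3.14, 3.14].

## Interface

Orientations are given as [roll, pitch, yaw] about the fixed x, y, z axes, in that order (R = Rz(yaw) Ry(pitch) Rx(roll)).
In Python, from bench import get_obs, cams, ticket gives the robot as it stands. The module is installed in compiled form; this text tells all that it offers.
- The arm moves only by the shell command python3 -m crank 'ROWS'. ROWS is JSON, a list of rows, each an object of numbers: "tx", "ty", "tz": the shift along the tool's x, y, z in cm; "twist": the turn about the tool's z in degrees; "grip": the opening, from 0 (shut) to 1 (fully open). In form: [{"tx": .., "ty": .., "tz": .., "twist": .., "grip": ..}, ...]. A call has 1 to 12 rows; each row shifts and turns the commanded pose from where the row before left it, along the tool's axes as they then stand; what a row does not reach is not made up. A row lasts 1/8 s, in which the tool goes at most 62.5 mm and 10.7 degrees, less where a joint would pass 70% of its speed; a pose out of reach is approached as far as the arm can. A call is refused whole if a number of a shift passes 6.25 or a number of a turn 10.7, either way. A call with a gripper value outside its range is refused whole. The fingers move at their own pace and stop on an object; the grip force is fixed at half the most. Time passes only in rows, so rows that do not move let the fingers close. It gives the time, the measured TCP pose, the force and the opening at its end, in the units of the state.
- get_obs(): the state, without advancing time (a new reading comes with each control period).
- cams.snapshot(name): name is "scene" or "top" or "wrist"; returns a dict with "frame" (400x640x3 uint8, red, green, blue), "intrinsics" (3x3 intrinsics, pixels), "R" (3x3) and "t" (3): a world point X has camera coordinates R X + t; the wrist camera has in their place "hand_eye" (4x4, takes a point from camera to tool coordinates, whose origin is the TCP and whose axes are the flange's). Camera axes: x right, y down, z forward; pixel columns grow to the right and rows downward; lengths in m; the calibration is good to about 2 mm. A picture is of the moment at which its call begins: read the wrist's pose just before it. There is no depth.
- ticket.close_job(): hands the job in, once; it reports no verdict.
Trained networks look in a picture, given as the dict that the camera call returned (one of the last four; its "shot" number tells which), for a name from the list of things; names that differ only in an ending like _2 or _b are one class to them, and where a whole thing is asked for, a point or a joint stands for the part that bears it (a point fixed in the world has none). Each returns a list of dicts, best first, with "conf" (0 to 1); they miss things now and then, are a little off and sometimes report something else, mostly with a low value. They report only what shows in the picture. A call takes as long as a camera call. They do not tell look-alikes from the thing itself.
- cams.outline_of(picture, query): "region" (400x640 bool, what is visible of it) and "centre" ([column, row] in pixels, amid what is visible of it).
The state is a dict: "time": time; "joint_positions": joint angles; "qvel": joint speeds; "joint_torque": joint torques, N m; "tool_pos": TCP position; "ee_rot": TCP orientation; "wrist_force": force on the tool from outside, world axes, zero at the start; "wrist_torque": the same for the moment, N m; "width": finger opening in m.
Only numpy, scipy, OpenCV 4.12 (cv2) and the standard library are available. Lean on these libraries where they do the work, as an engineer would, in place of code of your own. Each camera call takes 0.05 s, during which the arm holds its last target.

## Working session

There is one attempt and no reset: what is moved stays moved. The work goes in short steps, Python scripts to look and compute and a shell command to move; the robot and the scene stay as the last step left them, time stands still between calls to the robot, and variables do not carry over. Pictures are saved under pics/ and viewed, and the job is handed in when it is done.

```bash
mkdir -p pics; ls; python3 - <<'E'
from bench import get_obs, cams, ticket
import cv2
o=get_obs(); print(o)
for n in ["scene","top","wrist"]:
    s=cams.snapshot(n); cv2.imwrite(f"pics/{n}0.png",s["frame"][:,:,::-1])
    print(n,s["shot"],s["intrinsics"].tolist(),s.get("R"),s.get("t"),s.get("hand_eye"))
E
```

```text
pics
{'time': 0.0, 'joint_positions': array([-1.36810978e+00,  8.79811236e-02,  1.37222065e+00,  2.05377619e-06,
        1.68356542e+00, -1.03071237e-01]), 'qvel': array([-0.00137911,  0.00075505,  0.00101476,  0.00057178, -0.00100296,
        0.0001605 ]), 'joint_torque': array([ 5.18051384e-04, -3.40185428e+01, -3.02425039e+01,  7.16775586e-02,
        3.28826567e-02, -1.77904067e-04]), 'tool_pos': array([ 0.16545491, -0.52392614,  0.18430697]), 'ee_rot': array([-3.13942986e+00, -2.25766517e-04,  3.05757771e-01]), 'wrist_force': array([ 0.29707062, -0.03248877, -0.48849294]), 'wrist_torque': array([ 0.01558177, -0.05044924,  0.01187397]), 'width': 0.0942811293627314}
scene 1 [[445.933142149686, 0.0, 326.42904371646614], [0.0, 445.933142149686, 201.762820277179], [0.0, 0.0, 1.0]] [[-7.83387828e-01  6.21532770e-01  7.26209240e-04]
 [ 5.30730168e-01  6.69546235e-01 -5.19647311e-01]
 [-3.23464063e-01 -4.06699957e-01 -8.54380562e-01]] [ 0.44445783 -0.20074727  1.69495841] None
top 2 [[510.10897705117065, 0.0, 327.8015888634051], [0.0, 510.10897705117065, 192.51824599988905], [0.0, 0.0, 1.0]] [[ 0.01705098 -0.99981473  0.00893189]
 [-0.99382304 -0.01792718 -0.10951888]
 [ 0.10965871 -0.00700931 -0.99394458]] [-0.04480297  0.58346084  1.78140999] None
wrist 3 [[300.72209694922174, 0.0, 321.6226810107946], [0.0, 300.72209694922174, 202.8183456463945], [0.0, 0.0, 1.0]] None None [[-3.19434842e-04 -9.61751728e-01 -2.73922456e-01  8.02075824e-02]
 [ 9.99999846e-01 -1.83068551e-04 -5.23390087e-04 -3.52191761e-04]
 [ 4.53224734e-04 -2.73922581e-01  9.61751639e-01 -1.99034898e-01]
 [ 0.00000000e+00  0.00000000e+00  0.00000000e+00  1.00000000e+00]]
```

View pics/scene0.png

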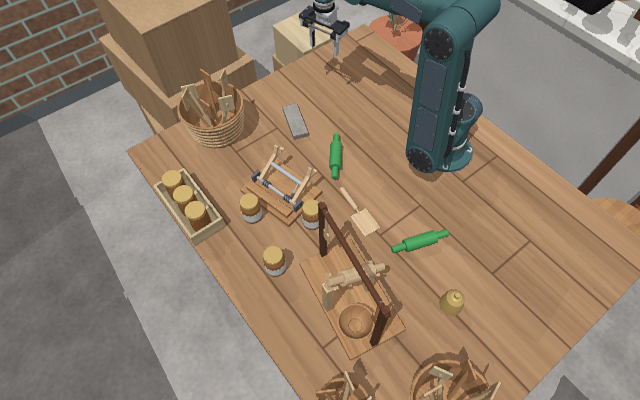

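View pics/top0.png

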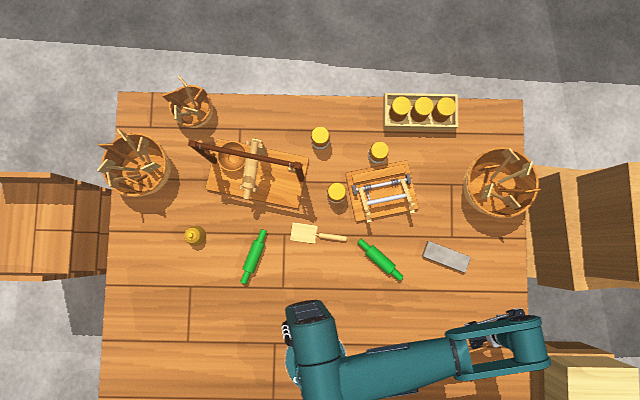

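View pics/wrist0.png

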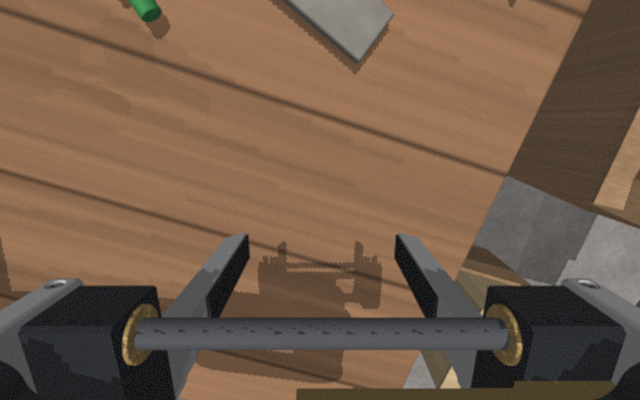

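The rolling pin wanted is the tan one on the rest, at top (253,165) and scene (355,280). The look-alikes are the green ones at top (254,257) and (380,258). Next I'll run the networks and view close crops.

```bash
cat > h.py <<'E'
import numpy as np, cv2, pickle
def ray(s,px):
    K=s["intrinsics"];d=np.linalg.inv(K)@np.array([px[0],px[1],1.]);R=s["R"];t=s["t"]
    c=-R.T@t;d=R.T@d;return c,d/np.linalg.norm(d)
def tri(obs):
    A=np.zeros((3,3));b=np.zeros(3)
    for s,px in obs:
        c,d=ray(s,px);P=np.eye(3)-np.outer(d,d);A+=P;b+=P@c
    X=np.linalg.solve(A,b)
    return X,[np.round(proj(s,X)-np.array(px),1) for s,px in obs]
def proj(s,X):
    x=s["R"]@np.asarray(X,float)+s["t"];u=s["intrinsics"]@x;return u[:2]/u[2]
def onz(s,px,z):
    c,d=ray(s,px);return c+d*(z-c[2])/d[2]
E
python3 - <<'E'
from bench import get_obs, cams
import cv2,pickle,numpy as np
out={}
for n in ["scene","top"]:
    s=cams.snapshot(n); out[n]=s
    m=s["frame"][:,:,::-1].copy()
    for q in ["cradle","stand","crossbar","pin","rest","jar_a","bowl","cowbell","spatula","whetstone"]:
        r=cams.outline_of(s,q)
        out[n,q]=r
        print(n,q,[(round(float(d["conf"]),2),np.round(d["centre"],1).tolist(),int(d["region"].sum())) for d in r])
pickle.dump(out,open("o.pkl","wb"))
for n,(x0,x1,y0,y1) in {"scene":(230,420,130,370),"top":(180,430,120,240)}.items():
    f=out[n]["frame"][y0:y1,x0:x1,::-1]
    k=3 if n=="top" else 2.5
    cv2.imwrite(f"pics/{n}_crop.png",cv2.resize(f,None,fx=k,fy=k,interpolation=cv2.INTER_CUBIC))
E
```

```text
scene cradle [(0.79, [283.5, 190.9], 2974), (0.67, [272.9, 262.5], 609)]
scene stand [(0.88, [291.5, 174.2], 661), (0.55, [275.9, 262.0], 565)]
scene crossbar [(0.75, [285.3, 173.7], 633), (0.25, [275.9, 261.3], 527)]
scene pin [(0.7, [419.4, 241.0], 659), (0.56, [354.1, 275.1], 730), (0.55, [336.1, 155.4], 406)]
scene rest [(0.61, [342.0, 291.7], 5648), (0.6, [359.3, 322.3], 1108)]
scene jar_a [(0.9, [307.8, 214.6], 499), (0.86, [251.8, 209.1], 506), (0.64, [273.9, 260.3], 577)]
scene bowl [(0.75, [356.0, 323.3], 1079), (0.39, [453.8, 304.0], 528)]
scene cowbell [(0.67, [454.6, 302.2], 546)]
scene spatula [(0.96, [361.5, 218.8], 614)]
scene whetstone [(0.86, [297.0, 119.1], 549)]
top cradle [(0.71, [337.7, 192.5], 256)]
top stand [(0.97, [380.0, 199.3], 480)]
top crossbar [(0.75, [389.4, 198.7], 499)]
top pin [(0.93, [253.2, 254.3], 501), (0.76, [250.5, 173.4], 537), (0.7, [375.3, 262.5], 592), (0.21, [266.4, 171.9], 4250)]
top rest [(0.58, [263.2, 175.2], 4327)]
top jar_a [(0.71, [374.0, 153.7], 351), (0.7, [335.4, 190.0], 309), (0.68, [319.3, 139.0], 347)]
top bowl [(0.65, [231.5, 156.8], 552), (0.45, [251.2, 167.6], 502), (0.37, [383.2, 191.1], 3203), (0.31, [379.4, 199.1], 589)]
top cowbell [(0.56, [195.8, 236.9], 382), (0.23, [320.5, 138.7], 350)]
top spatula [(0.92, [311.0, 234.3], 667)]
top whetstone [(0.88, [444.9, 252.9], 821), (0.67, [374.5, 153.2], 346), (0.53, [383.8, 191.4], 3209)]
```

View pics/scene_crop.png

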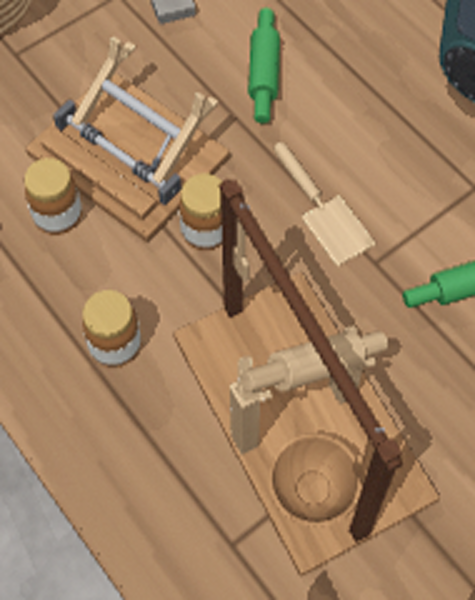

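View pics/top_crop.png

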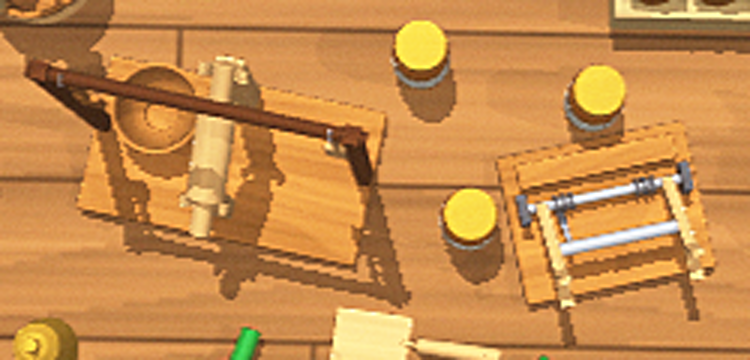

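The crops confirm the tan pin on the rest, centred near top (250,172), running under the dark rail. The folded stand is at top (385,193), leaning toward the robot. Next I'll fit poses.

```bash
cat > fit.py <<'E'
import numpy as np,pickle
from scipy.optimize import least_squares
from h import *
o=pickle.load(open("o.pkl","rb"));T,S=o["top"],o["scene"]
tc=lambda u,v:(T,(u/3+180,v/3+120)); sc=lambda u,v:(S,(u/2.5+230,v/2.5+130))
a=np.radians(55);cx,cz=-.07*np.sin(a),.035+.07*np.cos(a)
cr=[((.07,.115,.02),tc(497,158)),((.07,-.115,.02),tc(684,122)),((-.11,-.115,.02),tc(715,268)),((-.11,.115,.02),tc(528,302)),
((cx,.069,cz),tc(563,250)),((cx,-.069,cz),tc(685,228)),((.07,.115,.02),sc(150,232)),((.07,-.115,.02),sc(27,148)),((-.11,.115,.02),sc(230,153)),
((cx,-.069,cz),sc(105,85)),((cx,.069,cz),sc(180,135))]
rs=[((.095,.17,.018),tc(105,55)),((.095,-.17,.018),tc(386,112)),((-.095,-.17,.018),tc(357,264)),((-.095,.17,.018),tc(77,206)),
((.095,-.17,.018),sc(175,331)),((-.095,.17,.018),sc(440,493)),((.095,.17,.018),sc(305,571))]
def X(p,q):
    c,s=np.cos(p[2]),np.sin(p[2]);return np.array([p[0]+c*q[0]-s*q[1],p[1]+s*q[0]+c*q[1],q[2]])
def fit(l,x0):
    f=lambda p:np.concatenate([proj(s,X(p,q))-px for q,(s,px) in l])
    r=least_squares(f,x0,loss="soft_l1");print(r.x.round(4));print(f(r.x).reshape(-1,2).round(1).tolist());return r.x
C=fit(cr,[.6,-.1,0]);R=fit(rs,[.6,.2,0])
for nm,l in {"railL":[tc(36,68),sc(388,450)],"railR":[tc(352,133),sc(230,190)],"pinup":[tc(228,65),sc(250,375)],"pinlow":[tc(202,228),sc(383,343)],
 "jarNear":[tc(470,215),sc(203,195)],"jarFar":[tc(598,95),sc(48,178)],"jarc":[tc(420,46),sc(109,315)]}.items():
    x,e=tri(l);print(nm,x.round(4),np.ravel(e))
print("rail mid from rest",X(R,(0,0,.315)).round(3))
print("spoons hang",X(R,(0,.138,.3)).round(3),X(R,(0,-.138,.3)).round(3))
pickle.dump((C,R),open("cr.pkl","wb"))
E
python3 fit.py
```

```text
[ 0.6139 -0.2231  0.2159]
[[-0.5, 0.2], [-0.5, -0.2], [-0.0, -0.1], [-0.7, 1.3], [-1.5, 0.3], [-3.3, -0.2], [-2.2, 0.8], [-1.5, -1.7], [-0.2, -2.3], [-0.2, -1.6], [-0.6, -1.0]]
[ 0.6501  0.2216 -0.1749]
[[1.2, 0.7], [-0.3, -0.5], [-1.0, 0.3], [-0.9, 1.5], [-2.0, -0.2], [0.3, -0.1], [-1.1, 0.3]]
railL [0.6944 0.3784 0.3258] [-0.2  0.2 -0.4 -0.1]
railR [0.6344 0.0619 0.3202] [-0.5  0.5 -0.8 -0.1]
pinup [0.7226 0.2044 0.2122] [-0.9  0.8 -1.5 -0.2]
pinlow [0.5537 0.2418 0.1218] [-1.4  1.1 -2.1 -0.3]
jarNear [ 0.5812 -0.0642  0.0855] [-0.2  0.2 -0.2 -0. ]
jarFar [ 0.725  -0.2115  0.0851] [ 0.1 -0.1  0.1  0. ]
jarc [ 0.7769 -0.0017  0.0844] [-0.5  0.6 -0.9 -0.1]
rail mid from rest [0.65  0.222 0.315]
spoons hang [0.674 0.358 0.3  ] [0.626 0.086 0.3  ]
```

```bash
python3 -m crank '[{"twist":5.2,"grip":0},{"tx":5.0,"ty":-2.5,"grip":0},{"tx":5.0,"ty":-2.5,"grip":0},{"tx":5.0,"ty":-2.5,"grip":0},{"tx":5.0,"ty":-2.5,"grip":0},{"tx":5.0,"ty":-2.5,"grip":0},{"tx":5.0,"ty":-2.5,"grip":0},{"tx":5.0,"ty":-2.5,"grip":0},{"tx":4.0,"ty":-2,"grip":0},{"grip":0}]'
cat > st.py <<'E'
import numpy as np,pickle,sys
from bench import get_obs
from scipy.spatial.transform import Rotation as Ro
o=get_obs();C,R=pickle.load(open("cr.pkl","rb"))
M=Ro.from_euler("xyz",o["ee_rot"]).as_matrix();p=o["tool_pos"]
def loc(P,p):
    c,s=np.cos(P[2]),np.sin(P[2]);d=p[:2]-P[:2];return np.array([c*d[0]+s*d[1],-s*d[0]+c*d[1],p[2]])
n=M[:,2]
print("t",round(o["time"],2),"q",o["joint_positions"].round(3),"p",p.round(4),"rpy",o["ee_rot"].round(3),"F",o["wrist_force"].round(1),"w",round(o["width"],4))
print("cradle",loc(C,p).round(4),"rest",loc(R,p).round(4),"tilt deg",np.degrees(np.arccos(-n[2])).round(2),"az",np.arctan2(n[1],n[0]).round(3),"toolx",M[:,0].round(3),"tooly",M[:,1].round(3))
with open("log.txt","a") as f:f.write(repr((o["joint_positions"].tolist(),p.tolist(),o["ee_rot"].tolist()))+"\n")
if len(sys.argv)>3:
    g=np.array([float(v) for v in sys.argv[1:4]]);print("to goal, tool cm",(M.T@(g-p)*100).round(2))
E
python3 st.py
```

```text
t 1.25 q [-1.368  0.087  1.371  0.     1.684 -0.103] p [ 0.1656 -0.5245  0.1855] rpy [3.141 0.    0.306] F [ 0.6  0.8 -0.6] w 0.094
cradle [-0.5025 -0.1984  0.1855] rest [-0.3473 -0.8191  0.1855] tilt deg 0.01 az -1.312 toolx [ 0.954  0.301 -0.   ] tooly [ 0.301 -0.954  0.   ]invalid input at $[0]: expected keys tx, ty, tz, twist, grip
```

```bash
python3 -m crank '[{"tx":0,"ty":0,"tz":0,"twist":5.2,"grip":0},{"tx":5.0,"ty":-2.5,"tz":0,"twist":0,"grip":0},{"tx":5.0,"ty":-2.5,"tz":0,"twist":0,"grip":0},{"tx":5.0,"ty":-2.5,"tz":0,"twist":0,"grip":0},{"tx":5.0,"ty":-2.5,"tz":0,"twist":0,"grip":0},{"tx":5.0,"ty":-2.5,"tz":0,"twist":0,"grip":0},{"tx":5.0,"ty":-2.5,"tz":0,"twist":0,"grip":0},{"tx":5.0,"ty":-2.5,"tz":0,"twist":0,"grip":0},{"tx":4.0,"ty":-2,"tz":0,"twist":0,"grip":0},{"tx":0,"ty":0,"tz":0,"twist":0,"grip":0}]'; python3 st.py .5162 -.2445 .185
```

```text
time: 2.5
tool_pos: [0.5067, -0.2485, 0.1851]
ee_rot: [-3.141, 0.0, 0.22]
wrist_force: [-0.5, -0.3, 0.0]
width: 0.0009
t 2.5 q [-0.557  0.12   1.336  0.     1.686  0.794] p [ 0.5067 -0.2485  0.1851] rpy [-3.141  0.     0.22 ] F [-0.5 -0.3  0. ] w 0.0009
cradle [-0.1102 -0.0019  0.1851] rest [-0.0594 -0.488   0.1851] tilt deg 0.04 az 1.841 toolx [ 0.976  0.218 -0.   ] tooly [ 0.218 -0.976 -0.001]
to goal, tool cm [ 1.01 -0.19  0.01]
```

```bash
python3 -m crank '[{"tx":1.0,"ty":-0.2,"tz":5,"twist":0,"grip":0},{"tx":0,"ty":0,"tz":3,"twist":0,"grip":0},{"tx":0,"ty":0,"tz":0,"twist":0,"grip":0}]'; python3 st.py; python3 - <<'E'
from bench import cams
import cv2
for n in ["wrist","scene"]:
    s=cams.snapshot(n); f=s["frame"][:,:,::-1]
    if n=="scene": f=cv2.resize(f[100:260,200:400],None,fx=3,fy=3)
    cv2.imwrite(f"pics/{n}1.png",f)
E
```

```text
time: 2.88
tool_pos: [0.5116, -0.2464, 0.1023]
ee_rot: [-3.137, 0.005, 0.214]
wrist_force: [-1.2, 0.5, 0.9]
width: 0.0004
t 2.88 q [-5.480e-01  1.630e-01  1.452e+00 -1.000e-03  1.533e+00  8.090e-01] p [ 0.5116 -0.2464  0.1023] rpy [-3.137  0.005  0.214] F [-1.2  0.5  0.9] w 0.0004
cradle [-0.1049 -0.0009  0.1023] rest [-0.055  -0.485   0.1023] tilt deg 0.4 az 2.688 toolx [ 0.977  0.212 -0.005] tooly [ 0.212 -0.977 -0.004]
```

View pics/wrist1.png

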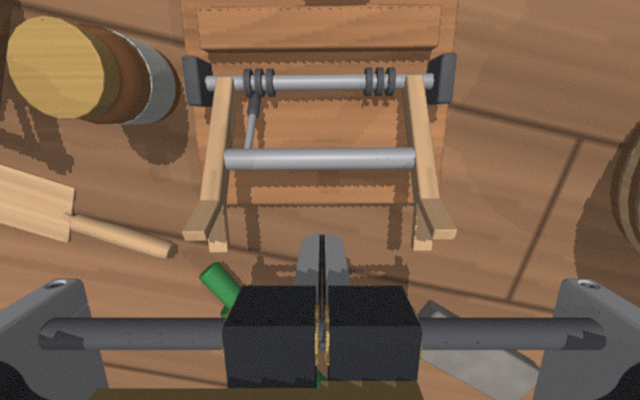

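View pics/scene1.png

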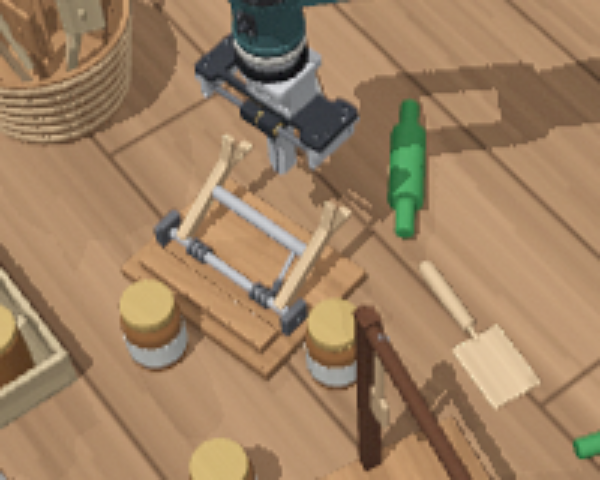

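```bash
python3 -m crank '[{"tx":0,"ty":0,"tz":3.5,"twist":0,"grip":0},{"tx":1,"ty":0,"tz":0,"twist":0,"grip":0},{"tx":1,"ty":0,"tz":0,"twist":0,"grip":0},{"tx":0,"ty":0,"tz":0,"twist":0,"grip":0}]'; python3 st.py
```

```text
time: 3.48
tool_pos: [0.5359, -0.2429, 0.0727]
ee_rot: [3.139, -0.003, 0.216]
wrist_force: [-0.0, -0.0, 0.8]
width: 0.0005
t 3.48 q [-0.522  0.216  1.45  -0.     1.472  0.833] p [ 0.5359 -0.2429  0.0727] rpy [ 3.139e+00 -3.000e-03  2.160e-01] F [-0.  -0.   0.8] w 0.0005
cradle [-0.0804 -0.0027  0.0727] rest [-0.0316 -0.4774  0.0727] tilt deg 0.23 az -0.523 toolx [0.977 0.214 0.003] tooly [ 0.214 -0.977  0.003]
```

```bash
python3 -m crank '[{"tx":0,"ty":0,"tz":0.6,"twist":0,"grip":0},{"tx":0.9,"ty":0,"tz":-0.2,"twist":0,"grip":0},{"tx":0.8,"ty":0,"tz":-0.6,"twist":0,"grip":0},{"tx":0.8,"ty":0,"tz":-0.7,"twist":0,"grip":0},{"tx":0,"ty":0,"tz":0,"twist":0,"grip":0}]'; python3 st.py
```

```text
time: 4.1
tool_pos: [0.5597, -0.2372, 0.0808]
ee_rot: [3.14, -0.002, 0.216]
wrist_force: [0.4, -0.1, -0.2]
width: 0.0003
t 4.1 q [-0.494  0.254  1.387  0.     1.498  0.861] p [ 0.5597 -0.2372  0.0808] rpy [ 3.14e+00 -2.00e-03  2.16e-01] F [ 0.4 -0.1 -0.2] w 0.0003
cradle [-0.056  -0.0022  0.0808] rest [-0.0092 -0.4676  0.0808] tilt deg 0.14 az -0.493 toolx [0.977 0.214 0.002] tooly [ 0.214 -0.977  0.002]
```

```bash
python3 - <<'E'
from bench import cams
import cv2
for n in ["wrist","scene"]:
    s=cams.snapshot(n); f=s["frame"][:,:,::-1]
    if n=="scene": f=cv2.resize(f[100:260,200:400],None,fx=3,fy=3)
    cv2.imwrite(f"pics/{n}2.png",f)
E
```

```text
(no output)
```

View pics/wrist2.png

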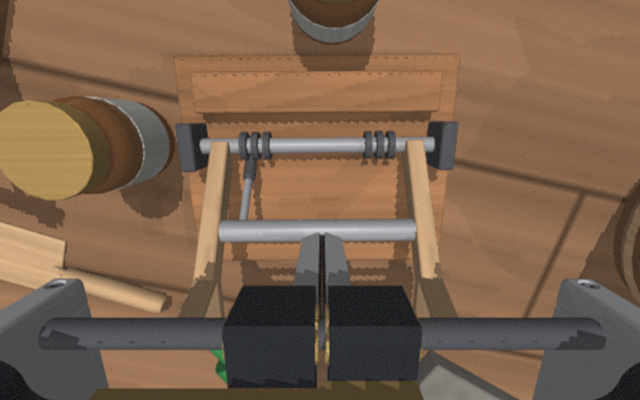

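View pics/scene2.png

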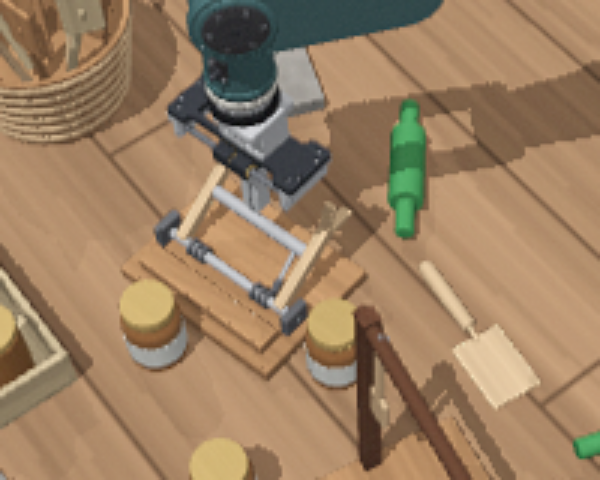

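```bash
python3 - <<'E'
from bench import cams,get_obs
from h import *
from scipy.spatial.transform import Rotation as Ro
o=get_obs();s=cams.snapshot("wrist")
M=Ro.from_euler("xyz",o["ee_rot"]).as_matrix();H=s["hand_eye"]
def wz(px,z):
    d=np.linalg.inv(s["intrinsics"])@[px[0],px[1],1];d=M@H[:3,:3]@d;c=o["tool_pos"]+M@H[:3,3];return c+d*(z-c[2])/d[2]
C=pickle.load(open("cr.pkl","rb"))[0]
def loc(P,p):
    c,s=np.cos(P[2]),np.sin(P[2]);d=p[:2]-P[:2];return np.array([c*d[0]+s*d[1],-s*d[0]+c*d[1],p[2]])
for nm,px,z in [("bar",(320,231),.075),("barL",(222,231),.075),("barR",(413,231),.075),("hinge",(320,146),.035),("farL",(178,57),.02),("farR",(458,55),.02),("jar",(335,25),.1)]:
    w=wz(px,z);print(nm,w.round(4),loc(C,w).round(4))
E
```

```text
bar [ 0.559  -0.2353  0.075 ] [-0.0563 -0.0002  0.075 ]
barL [ 0.5439 -0.166   0.075 ] [-0.0562  0.0708  0.075 ]
barR [ 0.5734 -0.3011  0.075 ] [-0.0563 -0.0675  0.075 ]
hinge [ 0.6147 -0.223   0.035 ] [ 0.0008 -0.0001  0.035 ]
farL [ 0.657  -0.0995  0.02  ] [0.0686 0.1114 0.02  ]
farR [ 0.7054 -0.3141  0.02  ] [ 0.0698 -0.1085  0.02  ]
jar [ 0.684  -0.2164  0.1   ] [ 0.0699 -0.0086  0.1   ]
```

```bash
python3 - <<'E'
import cv2
for i in (1,2):
    f=cv2.imread(f"pics/wrist{i}.png")[200:300,250:400];cv2.imwrite(f"pics/w{i}z.png",cv2.resize(f,None,fx=4,fy=4,interpolation=cv2.INTER_CUBIC))
a=cv2.imread("pics/w1z.png");b=cv2.imread("pics/w2z.png");cv2.imwrite("pics/wz.png",cv2.vconcat([a,b])[:,:])
E
```

```text
(no output)
```

View pics/wz.png

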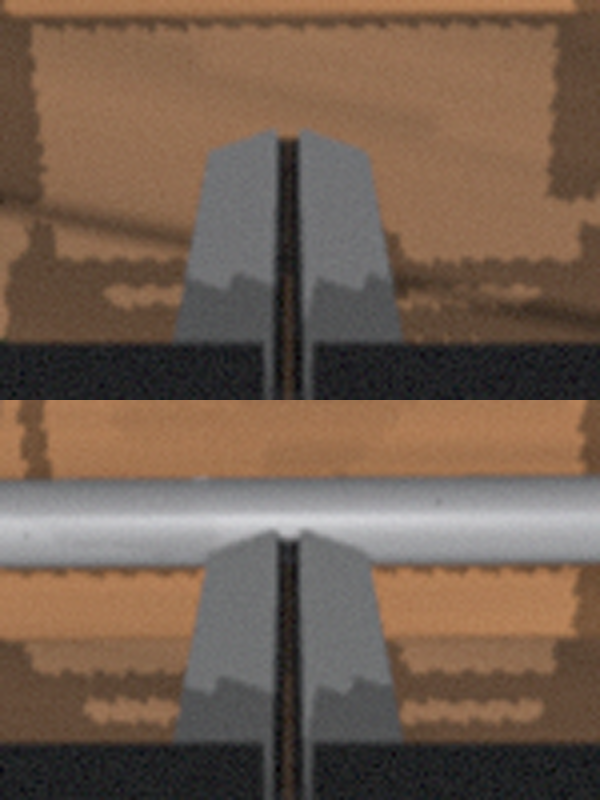

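```bash
python3 - <<'E'
from bench import cams,get_obs
from h import *
o=get_obs();p=o["tool_pos"]
s=cams.snapshot("scene");f=s["frame"][:,:,::-1]
x0,y0=250,130
g=cv2.resize(f[y0:y0+90,x0:x0+90],None,fx=6,fy=6,interpolation=cv2.INTER_CUBIC)
for dz,c in [(-.011,(0,0,255)),(0,(0,255,0)),(.02,(255,0,0))]:
    u=proj(s,p+[0,0,dz]);print(u);cv2.circle(g,tuple(int(v) for v in (u-[x0,y0])*6+3),4,c,1)
cv2.imwrite("pics/scene3.png",g)
E
python3 st.py
```

```text
[286.18571301 173.38498193]
[285.94290077 171.56011996]
[285.49376096 168.18459751]
t 4.3 q [-0.495  0.254  1.391 -0.     1.497  0.861] p [ 0.558  -0.237   0.0792] rpy [-3.141e+00  1.000e-03  2.150e-01] F [-0.2 -0.4  0.2] w 0.0007
cradle [-0.0577 -0.0017  0.0792] rest [-0.0109 -0.4677  0.0792] tilt deg 0.04 az 2.996 toolx [ 0.977  0.213 -0.001] tooly [ 0.213 -0.977 -0.   ]
```

View pics/scene3.png

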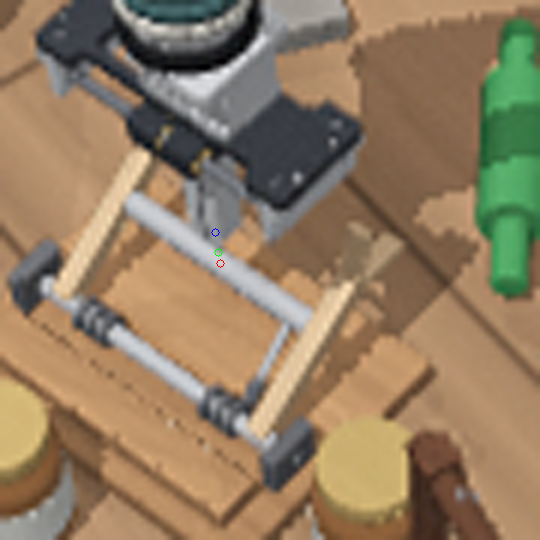

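```bash
python3 -m crank '[{"tx":-2,"ty":0,"tz":0,"twist":0,"grip":0},{"tx":-2.4,"ty":0,"tz":0,"twist":0,"grip":0},{"tx":0,"ty":0,"tz":2.2,"twist":0,"grip":0},{"tx":0,"ty":0,"tz":2.1,"twist":0,"grip":0},{"tx":0,"ty":0,"tz":0,"twist":0,"grip":0}]'; python3 st.py;  python3 - <<'E'
from bench import cams
import cv2
for n in ["wrist","scene"]:
    s=cams.snapshot(n); f=s["frame"][:,:,::-1]
    if n=="scene": f=cv2.resize(f[130:230,240:340],None,fx=5,fy=5)
    cv2.imwrite(f"pics/{n}4.png",f)
E
```

```text
time: 4.92
tool_pos: [0.5134, -0.2456, 0.0343]
ee_rot: [-3.138, 0.004, 0.215]
wrist_force: [0.6, 0.4, 0.4]
width: 0.0008
t 4.92 q [-0.546  0.21   1.537 -0.     1.399  0.81 ] p [ 0.5134 -0.2456  0.0343] rpy [-3.138  0.004  0.215] F [0.6 0.4 0.4] w 0.0008
cradle [-0.1031 -0.0005  0.0343] rest [-0.0534 -0.4839  0.0343] tilt deg 0.28 az 2.617 toolx [ 0.977  0.213 -0.004] tooly [ 0.213 -0.977 -0.003]
```

View pics/wrist4.png

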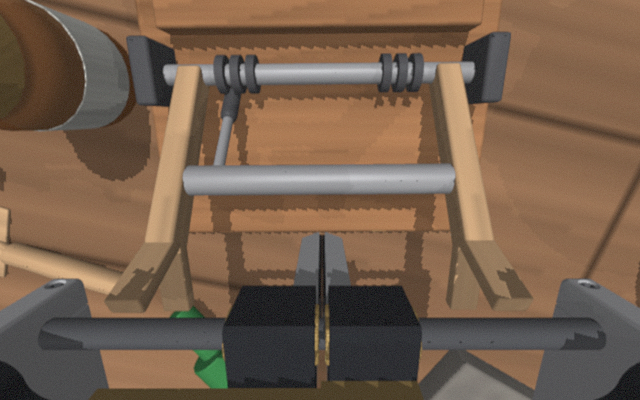

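View pics/scene4.png

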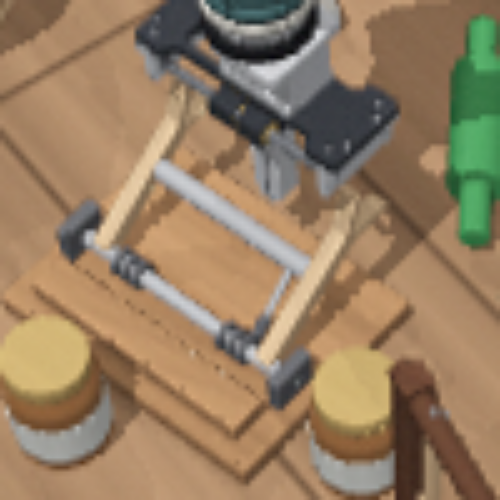

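```bash
python3 -m crank '[{"tx":1,"ty":0,"tz":0,"twist":0,"grip":0},{"tx":1,"ty":0,"tz":0,"twist":0,"grip":0},{"tx":1,"ty":0,"tz":-0.3,"twist":0,"grip":0},{"tx":0.6,"ty":0,"tz":-0.5,"twist":0,"grip":0}]'; python3 st.py
```

```text
time: 5.52
tool_pos: [0.5452, -0.2398, 0.0421]
ee_rot: [-3.14, 0.014, 0.215]
wrist_force: [-14.4, -5.4, -2.3]
width: 0.0007
t 5.53 q [-0.504  0.266  1.452 -0.008  1.435  0.853] p [ 0.5452 -0.2398  0.0421] rpy [-3.14   0.014  0.215] F [-14.4  -5.4  -2.3] w 0.0007
cradle [-0.0707 -0.0017  0.0421] rest [-0.023  -0.4727  0.0421] tilt deg 0.83 az -3.03 toolx [ 0.977  0.213 -0.014] tooly [ 0.213 -0.977 -0.001]
```

Contact is made at the expected spot with 15 N, so the fingertips really sit about 19 mm behind the reported TCP. I'll keep pushing.

```bash
python3 -m crank '[{"tx":0.7,"ty":0,"tz":-0.7,"twist":0,"grip":0},{"tx":0.8,"ty":0,"tz":-0.6,"twist":0,"grip":0},{"tx":0.8,"ty":0,"tz":-0.5,"twist":0,"grip":0},{"tx":0.8,"ty":0,"tz":-0.4,"twist":0,"grip":0}]'; python3 st.py
```

```text
time: 6.02
tool_pos: [0.5796, -0.2332, 0.0684]
ee_rot: [3.14, 0.003, 0.214]
wrist_force: [-2.6, -0.9, 2.1]
width: 0.0006
t 6.03 q [-0.471  0.301  1.353 -0.003  1.488  0.885] p [ 0.5796 -0.2332  0.0684] rpy [3.14e+00 3.00e-03 2.14e-01] F [-2.6 -0.9  2.1] w 0.0006
cradle [-0.0357 -0.0025  0.0684] rest [ 0.0097 -0.4602  0.0684] tilt deg 0.19 az -2.502 toolx [ 0.977  0.213 -0.003] tooly [ 0.213 -0.977  0.001]
```

```bash
python3 -m crank '[{"tx":0.8,"ty":0,"tz":-0.2,"twist":0,"grip":0},{"tx":0.8,"ty":0,"tz":-0.2,"twist":0,"grip":0},{"tx":0.4,"ty":0,"tz":0,"twist":0,"grip":0}]'; python3 st.py; python3 - <<'E'
from bench import cams
import cv2
for n in ["wrist","scene"]:
    s=cams.snapshot(n); f=s["frame"][:,:,::-1]
    if n=="scene": f=cv2.resize(f[130:230,240:340],None,fx=5,fy=5)
    cv2.imwrite(f"pics/{n}5.png",f)
E
```

```text
time: 6.4
tool_pos: [0.6012, -0.2274, 0.0702]
ee_rot: [-3.141, -0.0, 0.216]
wrist_force: [-0.3, 0.2, -0.8]
width: 0.0008
t 6.4 q [-0.45   0.338  1.303  0.     1.501  0.905] p [ 0.6012 -0.2274  0.0702] rpy [-3.141 -0.     0.216] F [-0.3  0.2 -0.8] w 0.0008
cradle [-0.0134 -0.0015  0.0702] rest [ 0.0299 -0.4508  0.0702] tilt deg 0.01 az 1.082 toolx [0.977 0.214 0.   ] tooly [ 0.214 -0.977 -0.   ]
```

View pics/scene5.png

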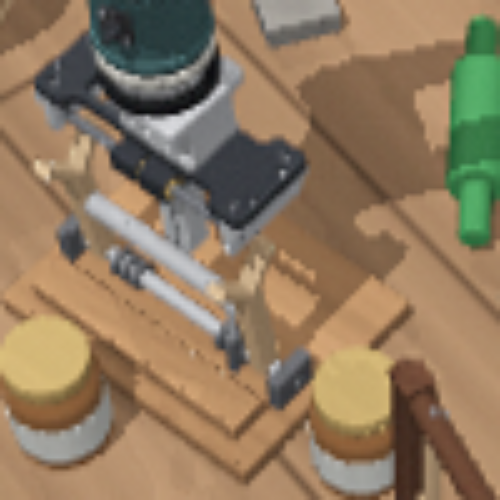

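The scene picture shows the stand upright, with forks at crop (65,165) and (245,275). I'll retreat, rise, and turn the wrist camera toward the robot.

```bash
python3 -m crank '[{"tx":-5,"ty":0,"tz":0,"twist":0,"grip":0},{"tx":-5,"ty":0,"tz":0,"twist":0,"grip":0},{"tx":0,"ty":0,"tz":-6,"twist":-10,"grip":1},{"tx":0,"ty":0,"tz":-6,"twist":-10,"grip":1},{"tx":0,"ty":0,"tz":-6,"twist":-10,"grip":1},{"tx":0,"ty":0,"tz":-6,"twist":-10,"grip":1},{"tx":0,"ty":0,"tz":-6,"twist":-10,"grip":1},{"tx":0,"ty":0,"tz":-4,"twist":-10,"grip":1},{"tx":0,"ty":0,"tz":0,"twist":-10,"grip":1},{"tx":0,"ty":0,"tz":0,"twist":0,"grip":1}]'; python3 st.py .5 .0 .42
```

```text
time: 7.75
tool_pos: [0.5027, -0.2493, 0.4107]
ee_rot: [3.141, 0.0, 1.435]
wrist_force: [-0.8, 0.8, -0.1]
width: 0.0769
t 7.75 q [-0.561  0.188  0.807 -0.     2.146 -0.425] p [ 0.5027 -0.2493  0.4107] rpy [3.141 0.    1.435] F [-0.8  0.8 -0.1] w 0.0769
cradle [-0.1143 -0.0018  0.4107] rest [-0.0633 -0.4894  0.4107] tilt deg 0.04 az -0.682 toolx [ 0.136  0.991 -0.   ] tooly [ 0.991 -0.136  0.001]
to goal, tool cm [24.67 -3.65 -0.94]
```

```bash
python3 -m crank '[{"tx":5.8,"ty":0,"tz":0,"twist":0,"grip":1},{"tx":5.8,"ty":0,"tz":0,"twist":0,"grip":1},{"tx":5.8,"ty":0,"tz":0,"twist":0,"grip":1},{"tx":5.8,"ty":0,"tz":0,"twist":0,"grip":1},{"tx":5.8,"ty":0,"tz":0,"twist":0,"grip":1},{"tx":5.8,"ty":0,"tz":0,"twist":0,"grip":1},{"tx":0,"ty":6,"tz":0,"twist":0,"grip":1},{"tx":0,"ty":6,"tz":0,"twist":0,"grip":1},{"tx":0,"ty":6,"tz":0,"twist":0,"grip":1},{"tx":0,"ty":6,"tz":0,"twist":0,"grip":1}]'; python3 st.py; python3 -m crank '[{"tx":0,"ty":3,"tz":0,"twist":0,"grip":1},{"tx":0,"ty":3,"tz":0,"twist":0,"grip":1},{"tx":0,"ty":3,"tz":0,"twist":0,"grip":1},{"tx":0,"ty":0,"tz":0,"twist":0,"grip":1}]'; python3 st.py
```

```text
time: 9.0
tool_pos: [0.7417, 0.0591, 0.3631]
ee_rot: [3.106, -0.009, 1.434]
wrist_force: [0.6, 1.0, 0.1]
width: 0.094
t 9.0 q [1.000e-03 6.430e-01 2.790e-01 5.000e-03 2.183e+00 1.420e-01] p [0.7417 0.0591 0.3631] rpy [ 3.106 -0.009  1.434] F [0.6 1.  0.1] w 0.094
cradle [0.1853 0.2483 0.3631] rest [ 0.1185 -0.1441  0.3631] tilt deg 2.09 az 0.108 toolx [0.137 0.991 0.009] tooly [ 0.99  -0.137  0.035]
time: 9.5
tool_pos: [0.7832, 0.0442, 0.3395]
ee_rot: [3.051, -0.019, 1.437]
wrist_force: [-0.3, -0.4, -1.0]
width: 0.0941
t 9.5 q [-0.02   0.679  0.276  0.01   2.095  0.12 ] p [0.7832 0.0442 0.3395] rpy [ 3.051 -0.019  1.437] F [-0.3 -0.4 -1. ] w 0.0941
cradle [0.2226 0.2248 0.3395] rest [ 0.1619 -0.1516  0.3395] tilt deg 5.28 az 0.075 toolx [0.134 0.991 0.019] tooly [ 0.987 -0.135  0.09 ]
```

```bash
python3 -m crank '[{"tx":0,"ty":4,"tz":-3,"twist":0,"grip":1},{"tx":0,"ty":4,"tz":-3,"twist":0,"grip":1},{"tx":0,"ty":4,"tz":-3,"twist":0,"grip":1},{"tx":0,"ty":0,"tz":0,"twist":0,"grip":1}]'; python3 st.py;python3 -m crank '[{"tx":0,"ty":-5,"tz":0,"twist":0,"grip":1},{"tx":0,"ty":-5,"tz":0,"twist":0,"grip":1},{"tx":0,"ty":0,"tz":0,"twist":0,"grip":1}]'; python3 st.py
```

```text
time: 10.0
tool_pos: [0.799, 0.0234, 0.3738]
ee_rot: [2.952, -0.036, 1.439]
wrist_force: [-0.2, -0.2, 0.1]
width: 0.0939
t 10.0 q [-0.051  0.641  0.274  0.022  2.034  0.096] p [0.799  0.0234 0.3738] rpy [ 2.952 -0.036  1.439] F [-0.2 -0.2  0.1] w 0.0939
cradle [0.2335 0.2011 0.3738] rest [ 0.1811 -0.1693  0.3738] tilt deg 11.07 az 0.054 toolx [0.131 0.991 0.036] tooly [ 0.973 -0.136  0.189]
time: 10.38
tool_pos: [0.7016, 0.0383, 0.3509]
ee_rot: [2.963, -0.035, 1.441]
wrist_force: [0.0, 0.3, 0.8]
width: 0.0944
t 10.38 q [-0.036  0.322  0.778  0.019  1.86   0.105] p [0.7016 0.0383 0.3509] rpy [ 2.963 -0.035  1.441] F [0.  0.3 0.8] w 0.0944
cradle [0.1416 0.2365 0.3509] rest [ 0.0826 -0.1716  0.3509] tilt deg 10.42 az 0.063 toolx [0.13  0.991 0.035] tooly [ 0.975 -0.134  0.177]
```

```bash
python3 st.py .60 .29 .43
```

```text
t 10.38 q [-0.036  0.322  0.778  0.019  1.86   0.105] p [0.7016 0.0383 0.3509] rpy [ 2.963 -0.035  1.441] F [0.  0.3 0.8] w 0.0944
cradle [0.1416 0.2365 0.3509] rest [ 0.0826 -0.1716  0.3509] tilt deg 10.42 az 0.063 toolx [0.13  0.991 0.035] tooly [ 0.975 -0.134  0.177]
to goal, tool cm [ 23.9  -11.87  -9.32]
```

```bash
python3 -m crank '[{"tx":0,"ty":-3,"tz":-4.7,"twist":0,"grip":1},{"tx":0,"ty":-3,"tz":-4.7,"twist":0,"grip":1},{"tx":6,"ty":-1.5,"tz":0,"twist":0,"grip":1},{"tx":6,"ty":-1.5,"tz":0,"twist":0,"grip":1},{"tx":6,"ty":-1.5,"tz":0,"twist":0,"grip":1},{"tx":6,"ty":-1.5,"tz":0,"twist":0,"grip":1},{"tx":0,"ty":0,"tz":0,"twist":0,"grip":1}]'; python3 st.py .870 .42 .46
```

```text
time: 11.25
tool_pos: [0.603, 0.2954, 0.4318]
ee_rot: [2.956, -0.037, 1.447]
wrist_force: [0.4, -0.3, 0.1]
width: 0.0939
t 11.25 q [ 0.406  0.326  0.604 -0.069  2.031  0.496] p [0.603  0.2954 0.4318] rpy [ 2.956 -0.037  1.447] F [ 0.4 -0.3  0.1] w 0.0939
cradle [0.1003 0.5088 0.4318] rest [-0.0593  0.0644  0.4318] tilt deg 10.84 az 0.069 toolx [0.123 0.992 0.037] tooly [ 0.974 -0.128  0.184]
to goal, tool cm [15.76 24.95  2.4 ]
```

```bash
python3 -m crank '[{"tx":2.5,"ty":4,"tz":-1,"twist":0,"grip":1},{"tx":2.5,"ty":4,"tz":-1,"twist":0,"grip":1},{"tx":2.5,"ty":4,"tz":-2,"twist":0,"grip":1},{"tx":2.5,"ty":4,"tz":-2,"twist":0,"grip":1},{"tx":2.5,"ty":4,"tz":-2,"twist":0,"grip":1},{"tx":0,"ty":0,"tz":0,"twist":0,"grip":1}]'; python3 st.py
```

```text
time: 12.0
tool_pos: [0.6997, 0.3343, 0.4549]
ee_rot: [2.847, -0.101, 1.456]
wrist_force: [-0.3, -0.6, -0.2]
width: 0.0941
t 12.0 q [ 0.401  0.54   0.274 -0.066  2.021  0.493] p [0.6997 0.3343 0.4549] rpy [ 2.847 -0.101  1.456] F [-0.3 -0.6 -0.2] w 0.0941
cradle [0.2031 0.5261 0.4549] rest [0.0292 0.1196 0.4549] tilt deg 17.83 az 0.206 toolx [0.114 0.988 0.101] tooly [ 0.947 -0.139  0.289]
```

```bash
python3 -m crank '[{"tx":3.2,"ty":4,"tz":-2,"twist":0,"grip":1},{"tx":3.2,"ty":4,"tz":-2,"twist":0,"grip":1},{"tx":3.2,"ty":4,"tz":-2,"twist":0,"grip":1},{"tx":0,"ty":0,"tz":0,"twist":0,"grip":1}]'; python3 st.py
```

```text
time: 12.5
tool_pos: [0.7252, 0.3657, 0.4689]
ee_rot: [2.754, -0.156, 1.477]
wrist_force: [0.2, 0.5, 0.4]
width: 0.094
t 12.5 q [ 0.426  0.54   0.274 -0.067  1.915  0.515] p [0.7252 0.3657 0.4689] rpy [ 2.754 -0.156  1.477] F [0.2 0.5 0.4] w 0.094
cradle [0.2348 0.5513 0.4689] rest [0.0489 0.1549 0.4689] tilt deg 23.89 az 0.27 toolx [0.093 0.983 0.156] tooly [ 0.916 -0.146  0.374]
```

```bash
python3 -m crank '[{"tx":2.5,"ty":3,"tz":-1.5,"twist":0,"grip":1},{"tx":0,"ty":0,"tz":0,"twist":0,"grip":1}]'; python3 st.py; python3 - <<'E'
from bench import cams,get_obs
import cv2,pickle,numpy as np
o={}
for n in ["top","scene"]:
    s=cams.snapshot(n);o[n]=s
    r=cams.outline_of(s,"pin");o[n,"pin"]=r
    print(n,[(round(float(d["conf"]),2),np.round(d["centre"],1).tolist(),int(d["region"].sum())) for d in r])
pickle.dump(o,open("o2.pkl","wb"))
t=o["top"]["frame"][:,:,::-1];a=cv2.resize(t[100:230,170:320],None,fx=4,fy=4,interpolation=cv2.INTER_CUBIC)
cv2.imwrite("pics/top6.png",a)
t=o["scene"]["frame"][:,:,::-1];a=cv2.resize(t[230:350,300:420],None,fx=4.8,fy=4.8,interpolation=cv2.INTER_CUBIC)
cv2.imwrite("pics/scene6.png",a)
E
```

```text
time: 12.75
tool_pos: [0.73, 0.3728, 0.4751]
ee_rot: [2.729, -0.171, 1.482]
wrist_force: [-0.5, -0.3, -0.8]
width: 0.0941
t 12.75 q [ 0.432  0.537  0.274 -0.068  1.89   0.521] p [0.73   0.3728 0.4751] rpy [ 2.729 -0.171  1.482] F [-0.5 -0.3 -0.8] w 0.0941
cradle [0.241  0.5572 0.4751] rest [0.0523 0.1627 0.4751] tilt deg 25.48 az 0.282 toolx [0.087 0.982 0.17 ] tooly [ 0.906 -0.149  0.395]
top [(0.87, [257.5, 249.7], 435), (0.85, [251.4, 174.7], 426), (0.84, [377.9, 264.3], 573)]
scene [(0.83, [337.9, 157.4], 457), (0.74, [342.6, 290.7], 5432), (0.63, [345.8, 277.0], 406), (0.54, [395.6, 246.3], 54), (0.31, [273.7, 178.2], 522)]
```

View pics/top6.png

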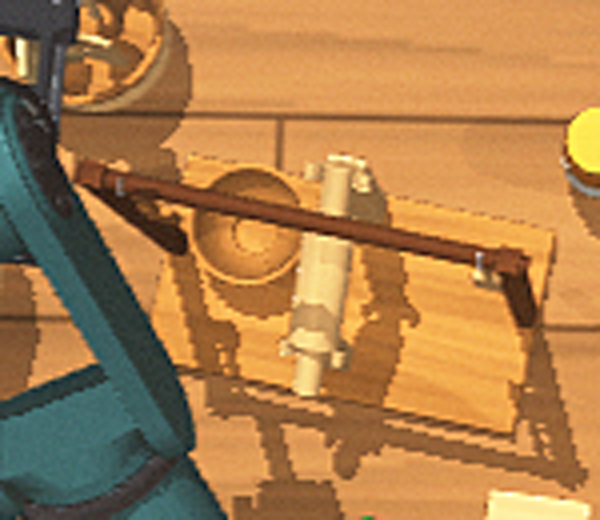

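View pics/scene6.png

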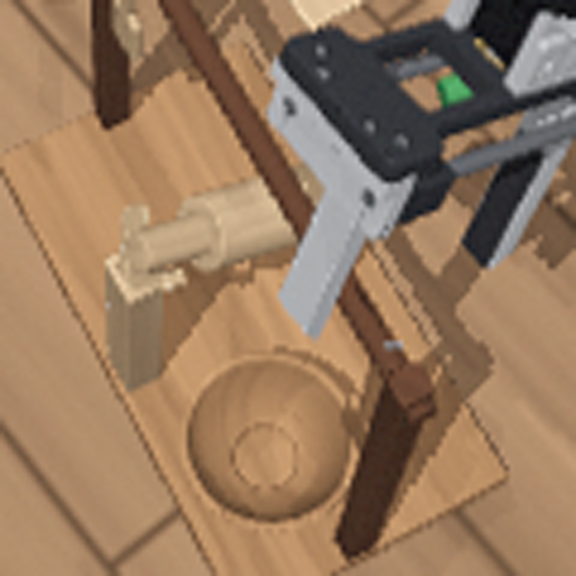

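The pictures show the tan pin with its upper handle end at top crop (345,158) and lower end at (308,392), the rail crossing near (330,225). Tool tilt is now 25°. Next I'll work out the approach.

```bash
cat > plan.py <<'E'
import numpy as np,pickle,sys
from bench import get_obs
from scipy.spatial.transform import Rotation as Ro
o=get_obs();M=Ro.from_euler("xyz",o["ee_rot"]).as_matrix();p=o["tool_pos"];n=M[:,2]
GP=np.array([0,0,-.038])
PIN=np.array([.638,.223,.166]);psi=-.19;e=np.radians(25)
a=np.array([np.cos(e)*np.cos(psi),np.cos(e)*np.sin(psi),np.sin(e)])
v=M.T@(-a);print("twist deg to align x with -a:",np.degrees(np.arctan2(v[1],v[0])).round(1),"beta",np.degrees(np.arccos(n@a)).round(1))
back=float(sys.argv[1]) if len(sys.argv)>1 else .25
g=PIN-n*back-M@GP
print("goal TCP",g.round(4),"delta tool cm",(M.T@(g-p)*100).round(2))
C=pickle.load(open("cr.pkl","rb"))[0]
E
python3 plan.py
```

```text
twist deg to align x with -a: -89.0 beta 92.0
goal TCP [0.5507 0.1979 0.3575] delta tool cm [-20.67 -18.27   1.08]
```

```bash
python3 -m crank '[{"tx":-4.1,"ty":-3.65,"tz":0,"twist":0,"grip":1},{"tx":-4.1,"ty":-3.65,"tz":0,"twist":0,"grip":1},{"tx":-4.1,"ty":-3.65,"tz":0,"twist":0,"grip":1},{"tx":-4.1,"ty":-3.65,"tz":0,"twist":0,"grip":1},{"tx":-4.1,"ty":-3.65,"tz":0,"twist":0,"grip":1},{"tx":0,"ty":0,"tz":0,"twist":-10,"grip":1},{"tx":0,"ty":0,"tz":0,"twist":-10,"grip":1},{"tx":0,"ty":0,"tz":0,"twist":-10,"grip":1},{"tx":0,"ty":0,"tz":0,"twist":-10,"grip":1},{"tx":0,"ty":0,"tz":0,"twist":-10,"grip":1},{"tx":0,"ty":0,"tz":0,"twist":-10,"grip":1},{"tx":0,"ty":0,"tz":0,"twist":-10,"grip":1}]'; python3 -m crank '[{"tx":0,"ty":0,"tz":0,"twist":-10,"grip":1},{"tx":0,"ty":0,"tz":0,"twist":-9,"grip":1},{"tx":0,"ty":0,"tz":0,"twist":0,"grip":1}]';python3 st.py; python3 plan.py; python3 - <<'E'
from bench import cams
import cv2
s=cams.snapshot("wrist"); cv2.imwrite("pics/wrist7.png",s["frame"][:,:,::-1])
E
```

```text
time: 14.45
tool_pos: [0.5539, 0.2043, 0.3728]
ee_rot: [2.829, 0.32, 2.623]
wrist_force: [-0.2, 0.4, 0.3]
width: 0.0942
time: 14.82
tool_pos: [0.5539, 0.2043, 0.3728]
ee_rot: [2.949, 0.401, 2.958]
wrist_force: [-0.3, -0.1, -0.1]
width: 0.0942
t 14.82 q [ 0.249 -0.155  1.306  0.013  1.547 -1.175] p [0.5539 0.2043 0.3728] rpy [2.949 0.401 2.958] F [-0.3 -0.1 -0.1] w 0.0942
cradle [0.0329 0.4303 0.3728] rest [-0.0917 -0.0338  0.3728] tilt deg 25.39 az 0.28 toolx [-0.905  0.168 -0.391] tooly [0.105 0.979 0.177]
twist deg to align x with -a: -0.1 beta 92.0
goal TCP [0.5506 0.1979 0.3575] delta tool cm [ 0.78 -0.94  1.17]
```

View pics/wrist7.png

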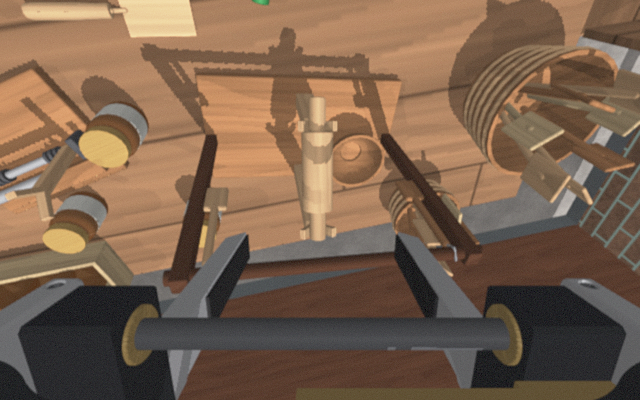

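```bash
cat > wp.py <<'E'
from bench import cams,get_obs
from h import *
from scipy.spatial.transform import Rotation as Ro
def wcam():
    o=get_obs();s=cams.snapshot("wrist");M=Ro.from_euler("xyz",o["ee_rot"]).as_matrix()
    T=np.eye(4);T[:3,:3]=M;T[:3,3]=o["tool_pos"];W=np.linalg.inv(T@s["hand_eye"])
    s=dict(s);s["R"]=W[:3,:3];s["t"]=W[:3,3];return o,s
E
python3 - <<'E'
from wp import *
o,s=wcam()
PIN=np.array([.638,.223,.166]);e=np.radians(25)
for psi in(-.175,-.2):
    a=np.array([np.cos(e)*np.cos(psi),np.cos(e)*np.sin(psi),np.sin(e)])
    for d in(-.1,-.055,0,.055,.1):print(psi,d,proj(s,PIN+a*d).round(1))
print("rail",proj(s,[.664,.220,.315]))
g=s["frame"][60:280,220:440,::-1];cv2.imwrite("pics/w7z.png",cv2.resize(g,None,fx=2.7,fy=2.7,interpolation=cv2.INTER_CUBIC))
E
```

```text
-0.175 -0.1 [313.   95.4]
-0.175 -0.055 [313.8 130. ]
-0.175 0 [314.6 169.9]
-0.175 0.055 [315.4 207.4]
-0.175 0.1 [316.  236.5]
-0.2 -0.1 [314.7  95.4]
-0.2 -0.055 [314.6 130. ]
-0.2 0 [314.6 169.9]
-0.2 0.055 [314.6 207.5]
-0.2 0.1 [314.5 236.6]
rail [336.51920777 263.60269081]
```

View pics/w7z.png

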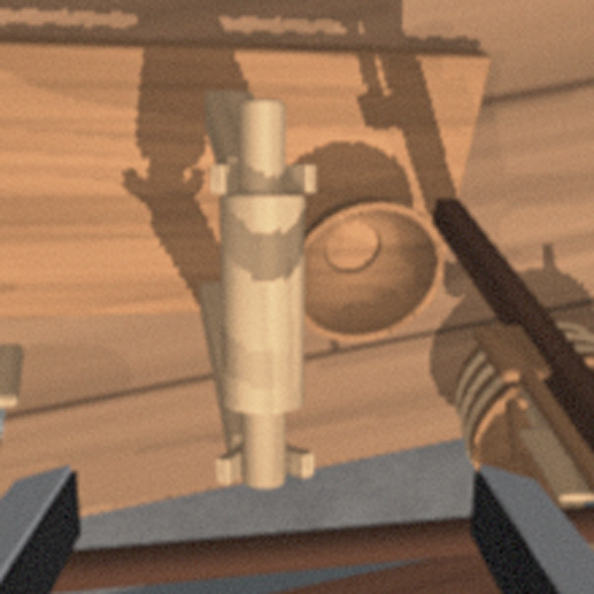

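```bash
sed -i 's/PIN=np.array(\[.638,.223,.166\])/PIN=np.array([.640,.227,.166])/' plan.py; python3 plan.py .07
```

```text
twist deg to align x with -a: -0.1 beta 92.0
goal TCP [0.6268 0.2232 0.1949] delta tool cm [ 0.68 -0.53 19.3 ]
```

```bash
python3 -m crank '[{"tx":0.7,"ty":-0.5,"tz":5,"twist":0,"grip":1},{"tx":0,"ty":0,"tz":5,"twist":0,"grip":1},{"tx":0,"ty":0,"tz":5,"twist":0,"grip":1},{"tx":0,"ty":0,"tz":4,"twist":0,"grip":1},{"tx":0,"ty":0,"tz":0,"twist":0,"grip":1}]'; python3 st.py;python3 plan.py 0; python3 - <<'E'
from wp import *
o,s=wcam();cv2.imwrite("pics/wrist8.png",s["frame"][:,:,::-1])
PIN=np.array([.640,.227,.166]);e=np.radians(25);psi=-.19
a=np.array([np.cos(e)*np.cos(psi),np.cos(e)*np.sin(psi),np.sin(e)])
for d in(-.1,-.055,0,.055,.1):print(psi,d,proj(s,PIN+a*d).round(1))
sc=cams.snapshot("scene");cv2.imwrite("pics/scene8.png",cv2.resize(sc["frame"][210:350,290:450,::-1],None,fx=4,fy=4,interpolation=cv2.INTER_CUBIC))
E
```

```text
time: 15.55
tool_pos: [0.6235, 0.2227, 0.1918]
ee_rot: [2.953, 0.393, 2.96]
wrist_force: [-0.7, 0.1, 0.1]
width: 0.0943
t 15.55 q [ 0.25  -0.002  1.519  0.014  1.192 -1.179] p [0.6235 0.2227 0.1918] rpy [2.953 0.393 2.96 ] F [-0.7  0.1  0.1] w 0.0943
cradle [0.1048 0.4334 0.1918] rest [-0.0264 -0.0036  0.1918] tilt deg 24.84 az 0.281 toolx [-0.909  0.166 -0.383] tooly [0.107 0.979 0.173]
twist deg to align x with -a: -0.0 beta 92.5
goal TCP [0.6553 0.2314 0.1315] delta tool cm [-0.44  0.15  6.86]
-0.19 -0.1 [322.9  95. ]
-0.19 -0.055 [322.9 156.9]
-0.19 0 [322.9 225.2]
-0.19 0.055 [322.9 286.8]
-0.19 0.1 [322.9 332.9]
```

View pics/wrist8.png

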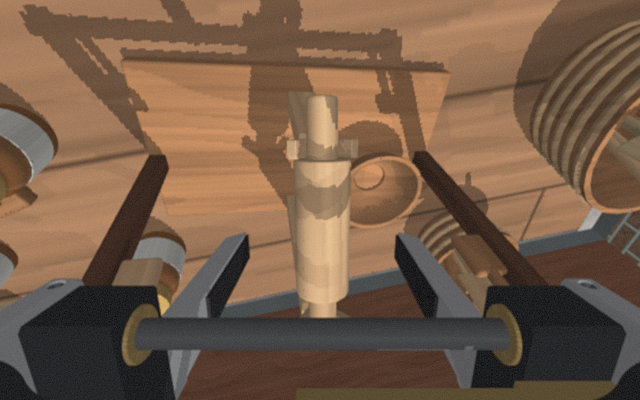

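View pics/scene8.png

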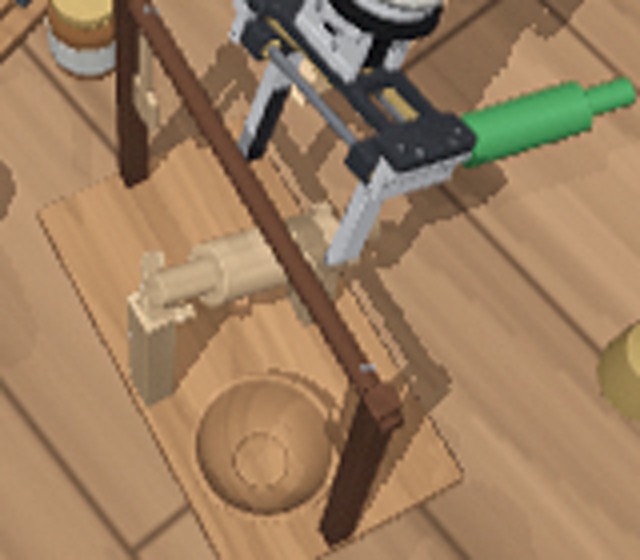

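```bash
python3 -m crank '[{"tx":-0.4,"ty":0.1,"tz":2,"twist":0,"grip":1},{"tx":0,"ty":0,"tz":2,"twist":0,"grip":1},{"tx":0,"ty":0,"tz":2,"twist":0,"grip":1},{"tx":0,"ty":0,"tz":0.8,"twist":0,"grip":1},{"tx":0,"ty":0,"tz":0,"twist":0,"grip":1}]'; python3 st.py;python3 plan.py 0; python3 - <<'E'
from wp import *
o,s=wcam();cv2.imwrite("pics/wrist9.png",s["frame"][:,:,::-1])
sc=cams.snapshot("scene");cv2.imwrite("pics/scene9.png",cv2.resize(sc["frame"][210:350,290:450,::-1],None,fx=4,fy=4,interpolation=cv2.INTER_CUBIC))
E
```

```text
time: 16.27
tool_pos: [0.6568, 0.2316, 0.1361]
ee_rot: [2.95, 0.4, 2.961]
wrist_force: [0.7, -0.3, 1.2]
width: 0.0939
t 16.27 q [ 0.251  0.094  1.532  0.014  1.075 -1.182] p [0.6568 0.2316 0.1361] rpy [2.95  0.4   2.961] F [ 0.7 -0.3  1.2] w 0.0939
cradle [0.1392 0.435  0.1361] rest [0.0048 0.011  0.1361] tilt deg 25.25 az 0.281 toolx [-0.906  0.166 -0.389] tooly [0.104 0.979 0.175]
twist deg to align x with -a: 0.1 beta 92.2
goal TCP [0.6556 0.2315 0.1316] delta tool cm [ 0.28 -0.11  0.36]
```

View pics/wrist9.png

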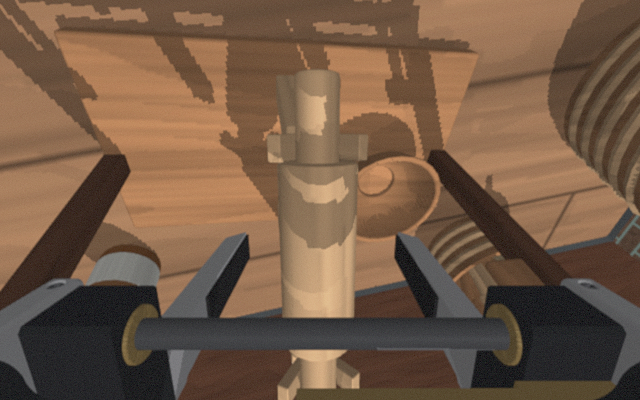

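View pics/scene9.png

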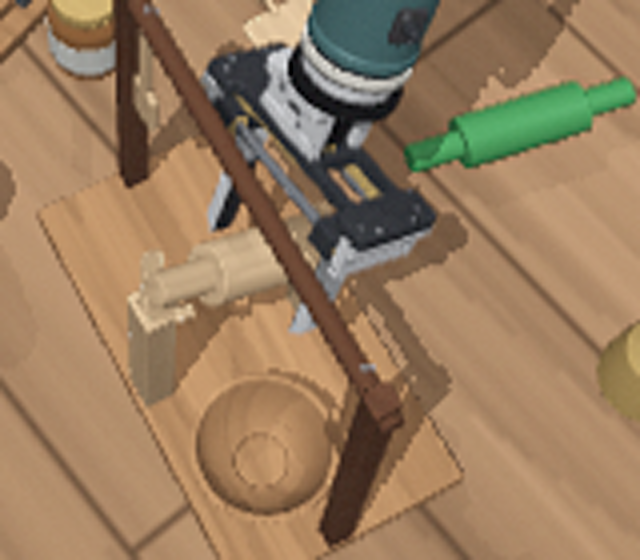

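```bash
python3 -m crank '[{"tx":-0.1,"ty":-0.1,"tz":0.9,"twist":0,"grip":1},{"tx":0,"ty":0,"tz":0,"twist":0,"grip":0},{"tx":0,"ty":0,"tz":0,"twist":0,"grip":0},{"tx":0,"ty":0,"tz":0,"twist":0,"grip":0},{"tx":0,"ty":0,"tz":0,"twist":0,"grip":0},{"tx":0,"ty":0,"tz":0,"twist":0,"grip":0},{"tx":0,"ty":0,"tz":0,"twist":0,"grip":0}]'; python3 st.py;python3 plan.py 0; python3 - <<'E'
from wp import *
o,s=wcam();cv2.imwrite("pics/wrist10.png",s["frame"][:,:,::-1])
E
```

```text
time: 17.25
tool_pos: [0.6615, 0.2299, 0.1296]
ee_rot: [2.953, 0.402, 2.961]
wrist_force: [-2.0, -4.9, 1.2]
width: 0.0433
t 17.25 q [ 0.248  0.106  1.533  0.013  1.061 -1.185] p [0.6615 0.2299 0.1296] rpy [2.953 0.402 2.961] F [-2.  -4.9  1.2] w 0.0433
cradle [0.1435 0.4322 0.1296] rest [0.0098 0.0101 0.1296] tilt deg 25.3 az 0.273 toolx [-0.905  0.165 -0.391] tooly [0.104 0.979 0.172]
twist deg to align x with -a: 0.1 beta 92.0
goal TCP [0.6556 0.2314 0.1316] delta tool cm [ 0.48  0.12 -0.41]
```

View pics/wrist10.png

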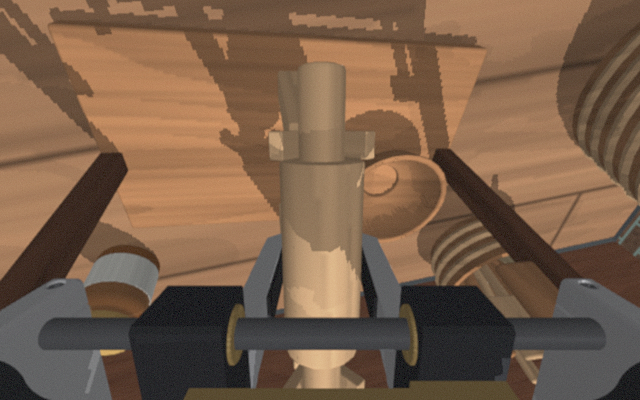

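```bash
python3 -m crank '[{"tx":0,"ty":0,"tz":-1,"twist":0,"grip":0},{"tx":0,"ty":0,"tz":-1.5,"twist":0,"grip":0},{"tx":0,"ty":0,"tz":-1.5,"twist":0,"grip":0},{"tx":0,"ty":0,"tz":-1,"twist":0,"grip":0},{"tx":0,"ty":0,"tz":0,"twist":0,"grip":0}]'; python3 st.py; python3 - <<'E'
from wp import *
o,s=wcam();cv2.imwrite("pics/wrist11.png",s["frame"][:,:,::-1])
E
```

```text
time: 17.92
tool_pos: [0.6412, 0.2261, 0.177]
ee_rot: [2.948, 0.404, 2.96]
wrist_force: [0.4, 0.4, -3.0]
width: 0.0429
t 17.93 q [ 0.248  0.035  1.515  0.016  1.147 -1.185] p [0.6412 0.2261 0.177 ] rpy [2.948 0.404 2.96 ] F [ 0.4  0.4 -3. ] w 0.0429
cradle [0.1229 0.4329 0.177 ] rest [-0.0095  0.0028  0.177 ] tilt deg 25.54 az 0.281 toolx [-0.904  0.166 -0.393] tooly [0.103 0.979 0.177]
```

View pics/wrist11.png

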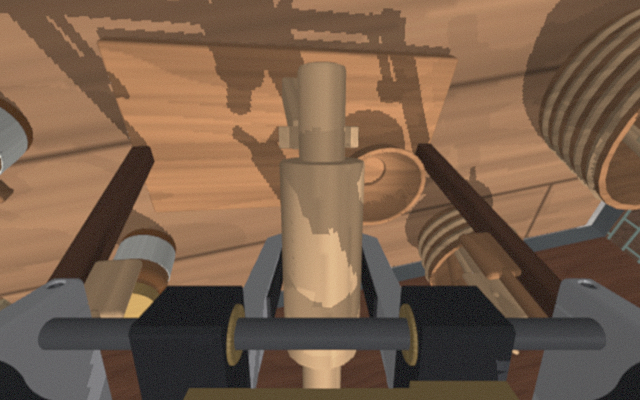

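```bash
python3 -m crank '[{"tx":4.6,"ty":0.4,"tz":-1.9,"twist":0,"grip":0},{"tx":4.6,"ty":0.4,"tz":-1.9,"twist":0,"grip":0},{"tx":4.6,"ty":0.4,"tz":-1.9,"twist":0,"grip":0},{"tx":4.6,"ty":0.4,"tz":-1.9,"twist":0,"grip":0},{"tx":4.6,"ty":0.4,"tz":-1.9,"twist":0,"grip":0},{"tx":0,"ty":0,"tz":0,"twist":0,"grip":0}]'; python3 st.py; python3 - <<'E'
from wp import *
o,s=wcam();cv2.imwrite("pics/wrist12.png",cv2.resize(s["frame"][50:400,220:420,::-1],None,fx=1.7*2/2,fy=1.7,interpolation=cv2.INTER_CUBIC))
sc=cams.snapshot("scene");cv2.imwrite("pics/scene12.png",sc["frame"][:,:,::-1])
E
```

```text
time: 18.73
tool_pos: [0.393, 0.2732, 0.1739]
ee_rot: [2.949, 0.401, 2.964]
wrist_force: [1.4, 0.1, -3.3]
width: 0.0434
t 18.73 q [ 0.588 -0.412  1.893 -0.135  1.239 -0.829] p [0.393  0.2732 0.1739] rpy [2.949 0.401 2.964] F [ 1.4  0.1 -3.3] w 0.0434
cradle [-0.1095  0.532   0.1739] rest [-0.2622  0.006   0.1739] tilt deg 25.36 az 0.286 toolx [-0.906  0.162 -0.39 ] tooly [0.099 0.979 0.176]
```

View pics/wrist12.png

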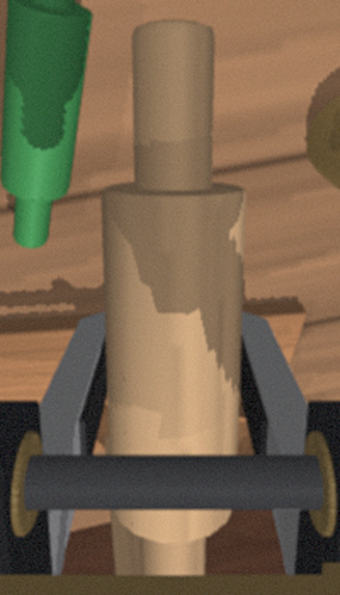

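View pics/scene12.png

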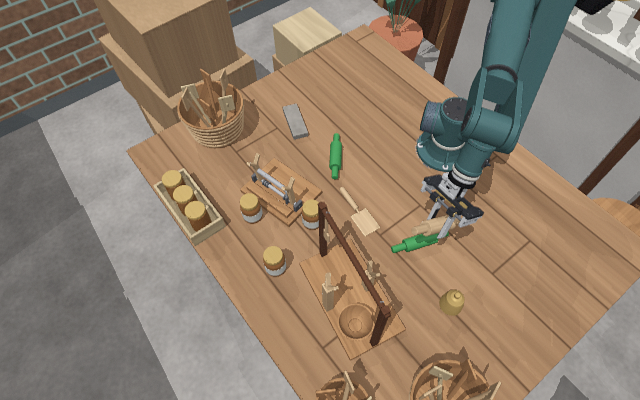

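The pin is clear of the rest, held square in the jaws at 43 mm and seen at wrist (321,63)–(321,370). I'll raise it, then plan the placing.

```bash
python3 -m crank '[{"tx":-1.6,"ty":0.7,"tz":-3.6,"twist":0,"grip":0},{"tx":-1.6,"ty":0.7,"tz":-3.6,"twist":0,"grip":0},{"tx":-1.6,"ty":0.7,"tz":-3.6,"twist":0,"grip":0},{"tx":0,"ty":0,"tz":0,"twist":0,"grip":0}]'; cat > place.py <<'E'
import numpy as np,pickle,sys
from bench import get_obs
from scipy.spatial.transform import Rotation as Ro
o=get_obs();M=Ro.from_euler("xyz",o["ee_rot"]).as_matrix();p=o["tool_pos"];n=M[:,2]
C=pickle.load(open("cr.pkl","rb"))[0];c=C[2]
PT=np.array([0,0,-.039])
up=float(sys.argv[1])
seat=np.array([C[0]+.011*np.cos(c),C[1]+.011*np.sin(c),.163+up])
af=np.array([np.sin(c),-np.cos(c),0])
v=M.T@(-af);print("twist",np.degrees(np.arctan2(v[1],v[0])).round(1),"off-plane deg",np.degrees(np.arcsin(v[2])).round(2),"toolx now elev deg",np.degrees(np.arcsin(M[2,0])).round(2),"tilt",np.degrees(np.arccos(-n[2])).round(2))
pin=p+M@PT
print("pin now",pin.round(4),"seat",seat.round(4),"world d",(seat-pin).round(4),"tool cm",(M.T@(seat-pin)*100).round(2))
print("pin yaw err vs cradle y",np.arctan2(*(M[:2,0]@np.array([[np.cos(c),-np.sin(c)],[np.sin(c),np.cos(c)]]))).round(3) )
print("t",o["time"],"F",o["wrist_force"].round(1),"w",o["width"].round(4),"q",o["joint_positions"].round(2))
E
python3 place.py .08
```

```text
time: 19.32
tool_pos: [0.3996, 0.2724, 0.2988]
ee_rot: [2.944, 0.407, 2.956]
wrist_force: [0.5, -0.2, -3.4]
width: 0.0439
twist 69.0 off-plane deg 1.67 toolx now elev deg -23.34 tilt 25.8
pin now [0.3833 0.2677 0.3339] seat [ 0.6247 -0.2207  0.243 ] world d [ 0.2413 -0.4884 -0.0909] tool cm [-26.43 -46.9   12.34]
pin yaw err vs cradle y -1.17Traceback (most recent call last):
  File "place.py", line 14, in <module>
    print("t",o["time"],"F",o["wrist_force"].round(1),"w",o["width"].round(4),"q",o["joint_positions"].round(2))
                                                          ^^^^^^^^^^^^^^^^
AttributeError: 'float' object has no attribute 'round'
```

```bash
sed -i 's/o\["width"\].round(4)/round(o["width"],4)/' place.py; python3 -m crank '[{"tx":0,"ty":0,"tz":0,"twist":9.8,"grip":0},{"tx":0,"ty":0,"tz":0,"twist":9.8,"grip":0},{"tx":0,"ty":0,"tz":0,"twist":9.8,"grip":0},{"tx":0,"ty":0,"tz":0,"twist":9.8,"grip":0},{"tx":0,"ty":0,"tz":0,"twist":9.8,"grip":0},{"tx":0,"ty":0,"tz":0,"twist":9.8,"grip":0},{"tx":0,"ty":0,"tz":0,"twist":9.8,"grip":0},{"tx":0,"ty":0,"tz":0,"twist":0,"grip":0}]'; python3 place.py .08
```

```text
time: 20.32
tool_pos: [0.3968, 0.2713, 0.2913]
ee_rot: [2.703, -0.019, 1.808]
wrist_force: [-1.1, 0.5, -3.0]
width: 0.0435
twist 0.6 off-plane deg 1.48 toolx now elev deg 1.07 tilt 25.12
pin now [0.3809 0.2668 0.3266] seat [ 0.6247 -0.2207  0.243 ] world d [ 0.2438 -0.4875 -0.0836] tool cm [-53.25   7.97  11.87]
pin yaw err vs cradle y -0.021
t 20.325 F [-1.1  0.5 -3. ] w 0.0435 q [ 0.58 -0.4   1.65 -0.13  1.47  0.33]
```

```bash
python3 -m crank '[{"tx":-2.4,"ty":0.5,"tz":0.2,"twist":0.6,"grip":0},{"tx":-4.6,"ty":1,"tz":0.4,"twist":0,"grip":0},{"tx":-4.6,"ty":1,"tz":0.4,"twist":0,"grip":0},{"tx":-4.6,"ty":1,"tz":0.4,"twist":0,"grip":0},{"tx":-4.6,"ty":1,"tz":0.4,"twist":0,"grip":0},{"tx":-4.6,"ty":1,"tz":0.4,"twist":0,"grip":0},{"tx":-4.6,"ty":1,"tz":0.4,"twist":0,"grip":0},{"tx":-4.6,"ty":1,"tz":0.4,"twist":0,"grip":0},{"tx":-4.6,"ty":1,"tz":0.4,"twist":0,"grip":0},{"tx":-4.6,"ty":1,"tz":0.4,"twist":0,"grip":0},{"tx":-4.6,"ty":1,"tz":0.4,"twist":0,"grip":0}]'; python3 -m crank '[{"tx":-3.5,"ty":0.8,"tz":0.3,"twist":0,"grip":0},{"tx":0,"ty":0,"tz":0,"twist":0,"grip":0}]';python3 place.py .08
```

```text
time: 21.7
tool_pos: [0.6161, -0.1766, 0.2869]
ee_rot: [2.702, -0.025, 1.799]
wrist_force: [0.8, 0.4, -3.3]
width: 0.0435
time: 21.95
tool_pos: [0.632, -0.2097, 0.2848]
ee_rot: [2.704, -0.027, 1.796]
wrist_force: [0.1, 0.7, -4.0]
width: 0.0433
twist -0.2 off-plane deg 1.63 toolx now elev deg 1.56 tilt 25.12
pin now [ 0.6161 -0.2143  0.3201] seat [ 0.6247 -0.2207  0.243 ] world d [ 0.0086 -0.0064 -0.0771] tool cm [-1.02 -2.63  7.26]
pin yaw err vs cradle y -0.009
t 21.95 F [ 0.1  0.7 -4. ] w 0.0433 q [-0.59  0.07  1.26  0.33  1.52 -0.78]
```

```bash
python3 -m crank '[{"tx":-0.34,"ty":-0.88,"tz":2.4,"twist":0,"grip":0},{"tx":-0.34,"ty":-0.88,"tz":2.4,"twist":0,"grip":0},{"tx":-0.34,"ty":-0.88,"tz":2.4,"twist":0,"grip":0},{"tx":0,"ty":-0.85,"tz":1.8,"twist":0,"grip":0},{"tx":0,"ty":0,"tz":0,"twist":0,"grip":0}]';python3 place.py .06; python3 - <<'E'
from wp import *
o,s=wcam();cv2.imwrite("pics/wrist13.png",s["frame"][:,:,::-1])
sc=cams.snapshot("scene");cv2.imwrite("pics/scene13.png",cv2.resize(sc["frame"][90:230,200:360,::-1],None,fx=4,fy=4,interpolation=cv2.INTER_CUBIC))
sc=cams.snapshot("top");cv2.imwrite("pics/top13.png",cv2.resize(sc["frame"][110:250,310:470,::-1],None,fx=4,fy=4,interpolation=cv2.INTER_CUBIC))
E
```

```text
time: 22.58
tool_pos: [0.6392, -0.2111, 0.1893]
ee_rot: [2.703, -0.029, 1.799]
wrist_force: [0.3, -0.2, -3.3]
width: 0.0432
twist -0.1 off-plane deg 1.79 toolx now elev deg 1.66 tilt 25.17
pin now [ 0.6233 -0.2159  0.2246] seat [ 0.6247 -0.2207  0.223 ] world d [ 0.0014 -0.0048 -0.0016] tool cm [-0.51 -0.04  0.15]
pin yaw err vs cradle y -0.012
t 22.575 F [ 0.3 -0.2 -3.3] w 0.0432 q [-0.59  0.1   1.42  0.34  1.34 -0.84]
```

View pics/wrist13.png

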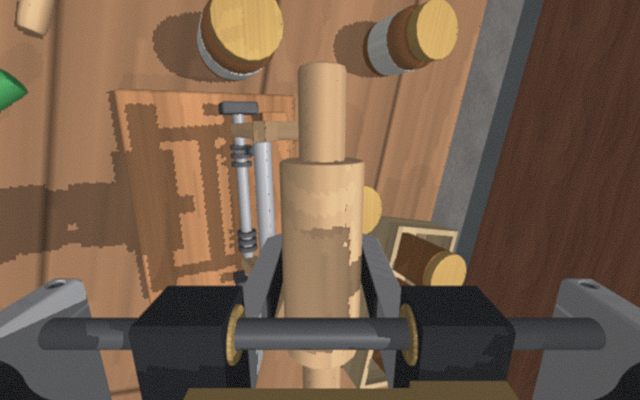

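View pics/scene13.png

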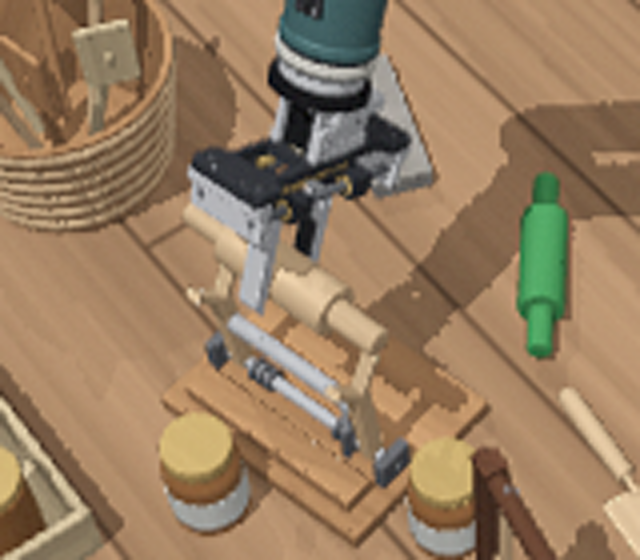

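View pics/top13.png

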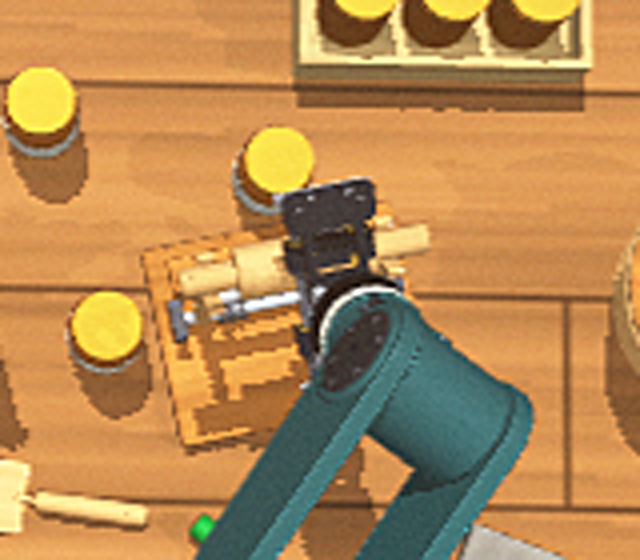

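```bash
python3 - <<'E'
from h import *
o=pickle.load(open("o.pkl","rb"));T,S=o["top"],o["scene"];C=pickle.load(open("cr.pkl","rb"))[0]
def loc(P,p):
    c,s=np.cos(P[2]),np.sin(P[2]);d=p[:2]-P[:2];return np.array([c*d[0]+s*d[1],-s*d[0]+c*d[1],p[2]])
L,e1=tri([(T,(355.5,180.5)),(S,(294.5,175))]);R,e2=tri([(T,(417.25,169)),(S,(247,143.75))])
print(L,e1,R,e2,"len",np.linalg.norm(L-R));print("cradle frame",loc(C,L).round(4),loc(C,R).round(4),loc(C,(L+R)/2).round(4))
# expected seat/pin image points
c=C[2]
def W(q):return np.array([C[0]+np.cos(c)*q[0]-np.sin(c)*q[1],C[1]+np.sin(c)*q[0]+np.cos(c)*q[1],q[2]])
for y in(.076,-.076):print("fork",y,"scene crop",(proj(S,W((.011,y,.163)))-[200,90])*4,"top crop",(proj(T,W((.011,y,.163)))-[310,110])*4)
E
```

```text
[ 0.60028361 -0.11863292  0.23076831] [array([-0.6,  0.6]), array([-0.8, -0.1])] [ 0.64299088 -0.31749957  0.21954953] [array([-0.4,  0.5]), array([-0.6, -0.1])] len 0.2037098832272014
cradle frame [0.009  0.1049 0.2308] [ 0.0081 -0.0985  0.2195] [0.0086 0.0032 0.2252]
fork 0.076 scene crop [350.9503766  370.83159451] top crop [208.42568768 286.03280114]
fork -0.076 scene crop [213.11847088 273.6456649 ] top crop [387.76207891 250.33954109]
```

```bash
python3 -m crank '[{"tx":-0.4,"ty":-0.42,"tz":0.9,"twist":0,"grip":0},{"tx":0,"ty":-0.42,"tz":0.9,"twist":0,"grip":0},{"tx":0,"ty":-0.42,"tz":0.9,"twist":0,"grip":0},{"tx":0,"ty":-0.42,"tz":0.9,"twist":0,"grip":0},{"tx":0,"ty":-0.2,"tz":0.45,"twist":0,"grip":0},{"tx":0,"ty":0,"tz":0,"twist":0,"grip":0}]';python3 place.py 0.0; python3 - <<'E'
from wp import *
o,s=wcam();cv2.imwrite("pics/wrist14.png",s["frame"][:,:,::-1])
sc=cams.snapshot("scene");cv2.imwrite("pics/scene14.png",cv2.resize(sc["frame"][110:230,220:340,::-1],None,fx=5,fy=5,interpolation=cv2.INTER_CUBIC))
E
```

```text
time: 23.48
tool_pos: [0.6414, -0.2148, 0.1471]
ee_rot: [2.7, -0.026, 1.798]
wrist_force: [0.1, 0.8, -3.1]
width: 0.0434
twist -0.1 off-plane deg 1.63 toolx now elev deg 1.51 tilt 25.35
pin now [ 0.6254 -0.2195  0.1823] seat [ 0.6247 -0.2207  0.163 ] world d [-0.0007 -0.0012 -0.0193] tool cm [-0.15 -0.91  1.71]
pin yaw err vs cradle y -0.011
t 23.475 F [ 0.1  0.8 -3.1] w 0.0434 q [-0.59  0.12  1.48  0.35  1.26 -0.87]
```

View pics/scene14.png

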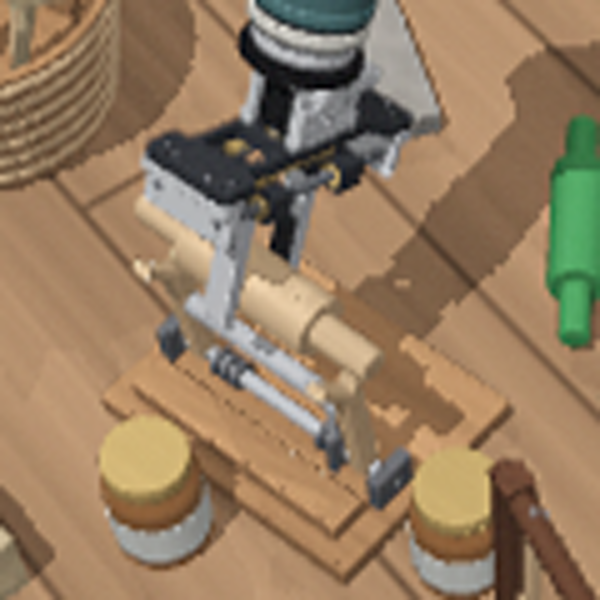

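View pics/wrist14.png

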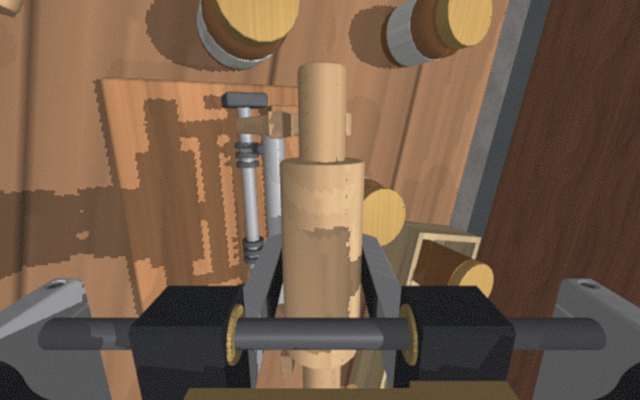

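```bash
python3 -m crank '[{"tx":0,"ty":-0.34,"tz":0.72,"twist":0,"grip":0},{"tx":0,"ty":-0.13,"tz":0.27,"twist":0,"grip":0},{"tx":0,"ty":0,"tz":0,"twist":0,"grip":0}]';python3 place.py 0.0;python3 -m crank '[{"tx":0,"ty":-0.13,"tz":0.27,"twist":0,"grip":0},{"tx":0,"ty":0,"tz":0,"twist":0,"grip":0}]';python3 place.py 0.0
```

```text
time: 23.95
tool_pos: [0.6412, -0.2146, 0.1362]
ee_rot: [2.7, -0.026, 1.798]
wrist_force: [0.5, 0.0, -3.7]
width: 0.0435
twist -0.1 off-plane deg 1.63 toolx now elev deg 1.51 tilt 25.35
pin now [ 0.6252 -0.2193  0.1714] seat [ 0.6247 -0.2207  0.163 ] world d [-0.0005 -0.0014 -0.0084] tool cm [-0.15 -0.43  0.72]
pin yaw err vs cradle y -0.011
t 23.95 F [ 0.5  0.  -3.7] w 0.0435 q [-0.59  0.13  1.5   0.35  1.24 -0.88]
time: 24.2
tool_pos: [0.6414, -0.2147, 0.1336]
ee_rot: [2.699, -0.026, 1.798]
wrist_force: [-0.7, -0.5, -4.3]
width: 0.0435
twist -0.1 off-plane deg 1.61 toolx now elev deg 1.48 tilt 25.37
pin now [ 0.6253 -0.2193  0.1688] seat [ 0.6247 -0.2207  0.163 ] world d [-0.0006 -0.0014 -0.0058] tool cm [-0.14 -0.33  0.48]
pin yaw err vs cradle y -0.011
t 24.2 F [-0.7 -0.5 -4.3] w 0.0435 q [-0.59  0.13  1.5   0.35  1.24 -0.88]
```

```bash
for i in 1; do python3 -m crank '[{"tx":0,"ty":-0.13,"tz":0.27,"twist":0,"grip":0},{"tx":0,"ty":0,"tz":0,"twist":0,"grip":0}]'; done; python3 -m crank '[{"tx":0,"ty":-0.13,"tz":0.27,"twist":0,"grip":0},{"tx":0,"ty":0,"tz":0,"twist":0,"grip":0}]'; python3 place.py 0; python3 - <<'E'
from wp import *
sc=cams.snapshot("scene");cv2.imwrite("pics/scene15.png",cv2.resize(sc["frame"][110:230,220:340,::-1],None,fx=5,fy=5,interpolation=cv2.INTER_CUBIC))
E
```

```text
time: 24.45
tool_pos: [0.6416, -0.2147, 0.1308]
ee_rot: [2.699, -0.025, 1.797]
wrist_force: [-0.1, -0.2, -2.7]
width: 0.0434
time: 24.7
tool_pos: [0.6423, -0.2147, 0.1289]
ee_rot: [2.697, -0.024, 1.798]
wrist_force: [1.0, 0.3, -1.0]
width: 0.0432
twist -0.0 off-plane deg 1.53 toolx now elev deg 1.39 tilt 25.5
pin now [ 0.6261 -0.2193  0.1641] seat [ 0.6247 -0.2207  0.163 ] world d [-0.0014 -0.0014 -0.0011] tool cm [-0.11 -0.2   0.03]
pin yaw err vs cradle y -0.011
t 24.7 F [ 1.   0.3 -1. ] w 0.0432 q [-0.59  0.13  1.51  0.36  1.22 -0.89]
```

View pics/scene15.png

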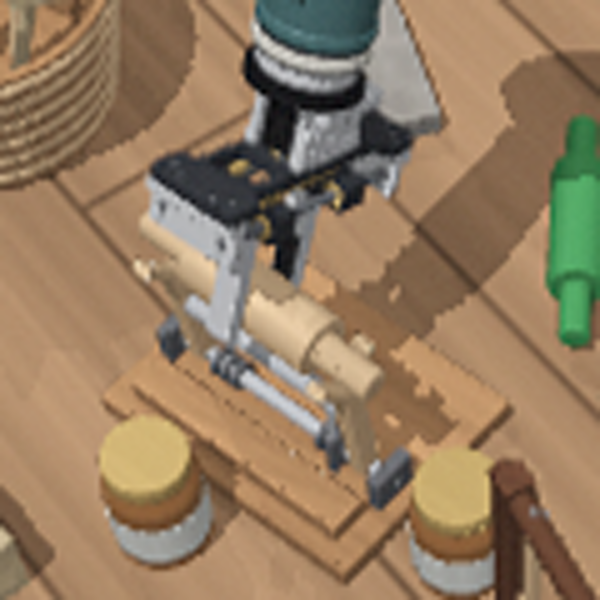

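```bash
python3 -m crank '[{"tx":0,"ty":-0.13,"tz":0.27,"twist":0,"grip":0},{"tx":0,"ty":0,"tz":0,"twist":0,"grip":0}]'; python3 place.py 0
```

```text
time: 25.0
tool_pos: [0.6429, -0.2148, 0.1268]
ee_rot: [2.695, -0.023, 1.797]
wrist_force: [3.3, 0.4, 2.6]
width: 0.0432
twist -0.0 off-plane deg 1.48 toolx now elev deg 1.34 tilt 25.59
pin now [ 0.6267 -0.2194  0.162 ] seat [ 0.6247 -0.2207  0.163 ] world d [-0.002  -0.0013  0.001 ] tool cm [-0.08 -0.15 -0.19]
pin yaw err vs cradle y -0.011
t 25.0 F [3.3 0.4 2.6] w 0.0432 q [-0.59  0.13  1.51  0.36  1.22 -0.89]
```

```bash
python3 -m crank '[{"tx":0,"ty":0.15,"tz":0.1,"twist":0,"grip":0},{"tx":0,"ty":0,"tz":0,"twist":0,"grip":0.5},{"tx":0,"ty":0,"tz":0,"twist":0,"grip":0.54},{"tx":0,"ty":0,"tz":0,"twist":0,"grip":0.6},{"tx":0,"ty":0,"tz":0,"twist":0,"grip":0.6}]'; python3 place.py 0;  python3 - <<'E'
from wp import *
o,s=wcam();cv2.imwrite("pics/wrist16.png",s["frame"][:,:,::-1])
sc=cams.snapshot("scene");cv2.imwrite("pics/scene16.png",cv2.resize(sc["frame"][110:230,220:340,::-1],None,fx=5,fy=5,interpolation=cv2.INTER_CUBIC))
E
```

```text
time: 25.62
tool_pos: [0.6427, -0.214, 0.124]
ee_rot: [2.7, -0.026, 1.797]
wrist_force: [-0.2, 0.9, -0.8]
width: 0.0564
twist -0.1 off-plane deg 1.63 toolx now elev deg 1.51 tilt 25.33
pin now [ 0.6266 -0.2187  0.1593] seat [ 0.6247 -0.2207  0.163 ] world d [-0.002  -0.002   0.0037] tool cm [-0.14 -0.05 -0.44]
pin yaw err vs cradle y -0.011
t 25.625 F [-0.2  0.9 -0.8] w 0.0564 q [-0.59  0.14  1.51  0.36  1.22 -0.88]
```

View pics/scene16.png

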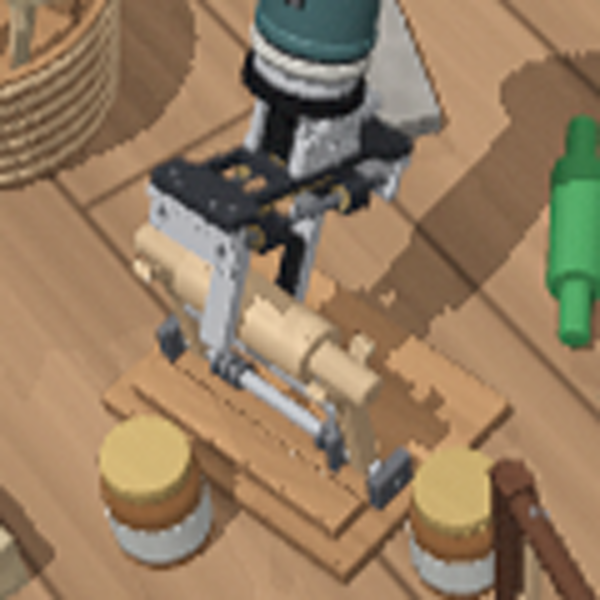

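View pics/wrist16.png

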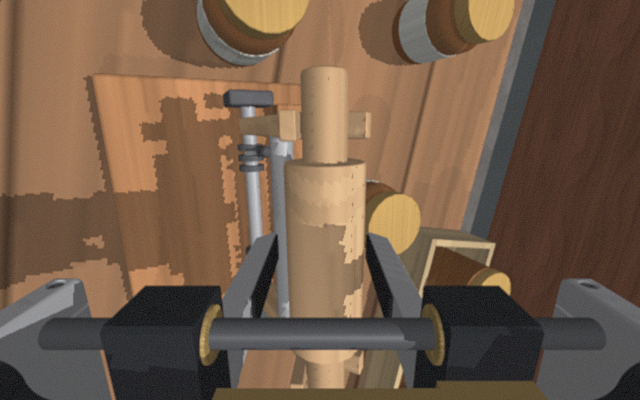

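The pin sits in both forks: wrist prongs at (287,124) and (360,124) straddle the handle. I'll open wider and draw back along the tool axis.

```bash
python3 -m crank '[{"tx":0,"ty":0.2,"tz":0,"twist":0,"grip":0.75},{"tx":0,"ty":0,"tz":0,"twist":0,"grip":0.75},{"tx":0,"ty":0,"tz":-1,"twist":0,"grip":0.75},{"tx":0,"ty":0,"tz":-2,"twist":0,"grip":0.75},{"tx":0,"ty":0,"tz":-3,"twist":0,"grip":0.75},{"tx":0,"ty":0,"tz":-4,"twist":0,"grip":0.75},{"tx":0,"ty":0,"tz":-5,"twist":0,"grip":0.75},{"tx":0,"ty":0,"tz":-5,"twist":0,"grip":0.75},{"tx":0,"ty":0,"tz":0,"twist":0,"grip":0.75}]'; python3 st.py;  python3 - <<'E'
from wp import *
o,s=wcam();cv2.imwrite("pics/wrist17.png",s["frame"][:,:,::-1])
sc=cams.snapshot("scene");cv2.imwrite("pics/scene17.png",cv2.resize(sc["frame"][110:230,220:340,::-1],None,fx=5,fy=5,interpolation=cv2.INTER_CUBIC));t=cams.snapshot("top");cv2.imwrite("pics/top17.png",cv2.resize(t["frame"][110:250,310:470,::-1],None,fx=4,fy=4,interpolation=cv2.INTER_CUBIC))
E
```

```text
time: 26.85
tool_pos: [0.5628, -0.2393, 0.3146]
ee_rot: [2.691, -0.015, 1.796]
wrist_force: [0.8, -0.1, 0.7]
width: 0.0711
t 26.85 q [-0.718 -0.038  1.318  0.369  1.594 -0.881] p [ 0.5628 -0.2393  0.3146] rpy [ 2.691 -0.015  1.796] F [ 0.8 -0.1  0.7] w 0.0711
cradle [-0.0534 -0.0049  0.3146] rest [-0.0058 -0.4691  0.3146] tilt deg 25.83 az 0.256 toolx [-0.223  0.975  0.015] tooly [0.879 0.195 0.435]
```

View pics/scene17.png

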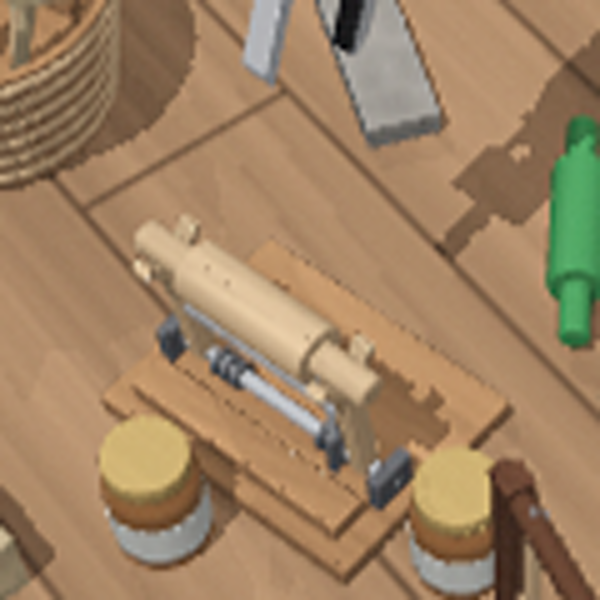

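View pics/wrist17.png

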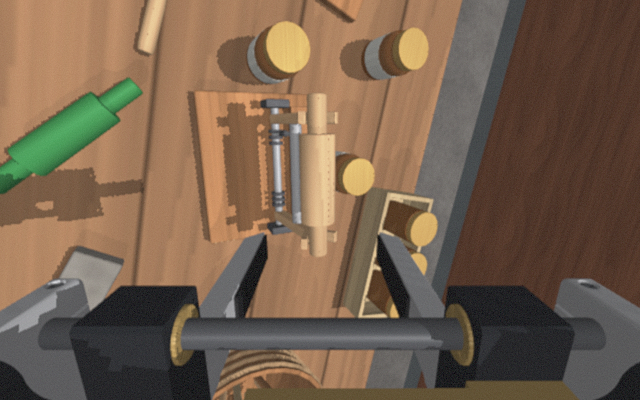

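View pics/top17.png

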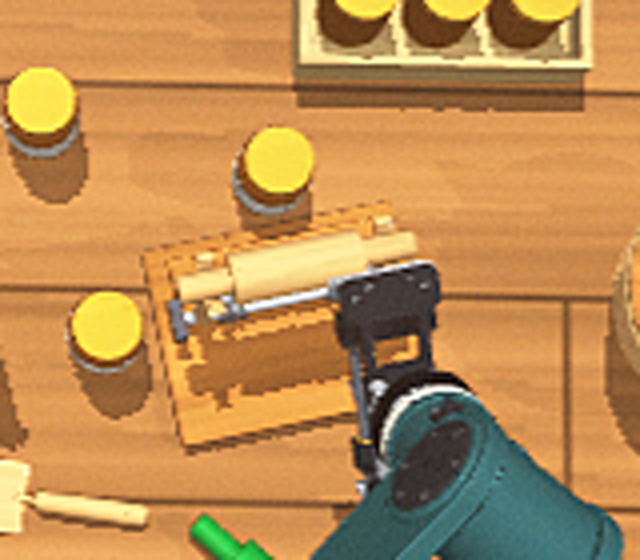

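```bash
python3 - <<'E'
from h import *
o=pickle.load(open("o.pkl","rb"));T,S=o["top"],o["scene"];C=pickle.load(open("cr.pkl","rb"))[0]
def loc(P,p):
    c,s=np.cos(P[2]),np.sin(P[2]);d=p[:2]-P[:2];return np.array([c*d[0]+s*d[1],-s*d[0]+c*d[1],p[2]])
tc=lambda u,v:(T,(u/4+310,v/4+110));sc=lambda u,v:(S,(u/5+220,v/5+110))
L,e1=tri([tc(180,286),sc(367,385)]);R,e2=tri([tc(416,241),sc(148,238)])
print(loc(C,L).round(4),loc(C,R).round(4),loc(C,(L+R)/2).round(4),e1,e2,np.linalg.norm(L-R))
from bench import cams
s=cams.snapshot("top");r={q:[np.round(d["centre"],1).tolist() for d in cams.outline_of(s,q)[:3]] for q in["jar_a","bowl","cowbell","spatula","whetstone"]};print(r)
E
```

```text
[0.0142 0.1008 0.1663] [ 0.0128 -0.0997  0.1505] [0.0135 0.0005 0.1584] [array([-0.4,  0.4]), array([-0.6, -0.1])] [array([-0.9,  1. ]), array([-1.3, -0.2])] 0.20114220588974932
{'jar_a': [[338.0, 192.2], [375.0, 155.7], [306.5, 233.0]], 'bowl': [[231.7, 157.2]], 'cowbell': [[196.9, 235.7]], 'spatula': [[307.5, 235.0], [382.9, 178.3]], 'whetstone': [[459.1, 263.7]]}
```

```bash
python3 - <<'E'
from wp import *
C=pickle.load(open("cr.pkl","rb"))[0];c=C[2]
def W(q):return np.array([C[0]+np.cos(c)*q[0]-np.sin(c)*q[1],C[1]+np.sin(c)*q[0]+np.cos(c)*q[1],q[2]])
o,w=wcam();S=cams.snapshot("scene")
def ov(s,box,k,name):
    g=cv2.resize(s["frame"][box[1]:box[3],box[0]:box[2],::-1],None,fx=k,fy=k,interpolation=cv2.INTER_CUBIC)
    for y0,y1,r in[(-.1,-.055,.012),(-.055,.055,.022),(.055,.1,.012)]:
        for y in(y0,y1):
            P=np.array([(proj(s,W((.011+r*np.cos(t),y,.163+r*np.sin(t))))-box[:2]+.5)*k for t in np.linspace(0,6.28,30)]).astype(int)
            cv2.polylines(g,[P],True,(0,0,255),1)
    cv2.imwrite(name,g)
ov(w,np.array([260,70,380,290]),2.7,"pics/wov.png");ov(S,np.array([235,140,315,215]),7.5,"pics/sov.png")
E
```

```text
(no output)
```

View pics/wov.png

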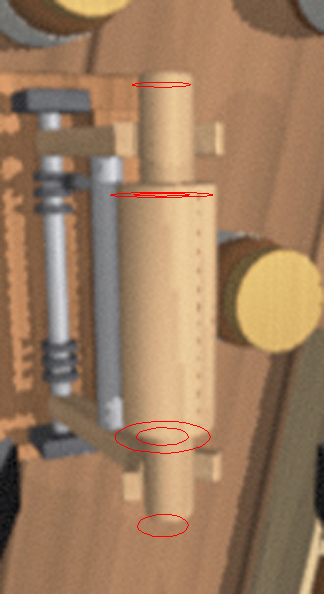

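View pics/sov.png

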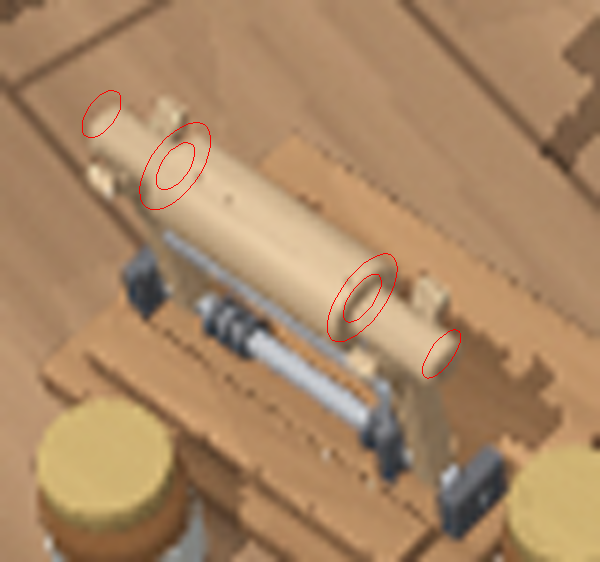

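```bash
python3 -m crank '[{"tx":0,"ty":0,"tz":-2,"twist":0,"grip":0.75},{"tx":0,"ty":0,"tz":0,"twist":0,"grip":0.75},{"tx":0,"ty":0,"tz":0,"twist":0,"grip":0.75}]'; python3 - <<'E'
from bench import ticket
print(ticket.close_job())
E
```

```text
time: 27.78
tool_pos: [0.5543, -0.2398, 0.3238]
ee_rot: [2.699, -0.026, 1.797]
wrist_force: [0.6, 0.5, 0.4]
width: 0.0706
the job is handed in; nothing more can be done
None
```

The stand is up at its stop and the tan rolling pin lies across it with a handle in each fork. I handed the job in at about 28 s, and no verdict was reported.

**How it went:** I pushed the crossbar until the stand snapped. The moves have no tilt, so I drove the arm past its reach, which tilted the tool about 25°. That let me grip the barrel's middle under the rail, draw the pin out toward the robot, turn it level and lower it until the wrist felt it land. I then opened the jaws and backed off.

**Last checks:**
- **Position:** Measured from the top and scene pictures, the pin's centre is at about (13.5, 0.5, 158) mm in the cradle frame. The seat is at (11, 0, 163) mm, so it is roughly 5 mm off, within the 20 mm limit.
- **Seating:** The wrist and scene pictures show prongs on both sides of each handle.
- **Robot:** The gripper is clear, with under 1 N at the wrist.

**Checks that disagreed or were incomplete:**
- **Level:** The same measurement of the pin's ends gave a slope of about 0.08 rad, close to the 0.09 limit. An overlay of a level pin matched the scene picture to within a few millimetres, so I put the slope down to pixel error.
- **Fingertips:** They appeared about 19 mm behind the reported TCP, not 11 mm ahead of it. My first push passed above the bar for that reason, and I corrected for it.
- **Other goods:** In the last top-view check, two jars, the bowl, the cowbell and the spatula read within a few pixels of the start. The network did not report the third jar. The whetstone was partly hidden by the arm and read 18 pixels off, but nothing came near it.

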